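# Return a bin of gear samples to its flow-rack lane and confirm it

## Task

Put the loose red bin of gear samples back into the empty lane of the little flow rack: stand it lengthwise on that lane's loading ramp, below the yellow lip, then push it up the ramp, sliding it rather than lifting it over, until its rear edge drops behind the lip and it sits flat in the lane. Then confirm the return by pressing the long white bar on the rack's header fully down near its middle, so that both ends go down evenly, and let it spring back up. Do not tip the bin over, and leave the bearing, the pulley and the mug where they stand.

Things in the scene. Friction and masses are not known exactly. Their poses are not given: they have to be found in the camera images.
- bin_center (a point): centre (half-way up) of the loose red bin: open box 150 mm long (x), 62 wide (y), 60 high (z), 4 mm walls, either end may go first. A dark inlay with gears fixed in it reaches 37 mm above its underside. 0.3 to 0.6 kg, balanced near its middle. Starts flat on the table in front of the ramps' low ends; grip it across its width, from above, at mid-length.
- lane: empty lane of the fixed two-lane rack. Origin: lane floor, centre line, at the lip's upper face, 33 mm above the table. x up the slope (11 degrees from level), y level, across, away from the other lane (centre y -0.078, holds a blue bin), z square to the floor. Lane floor: x = 0 to a back stop at 0.172. A bin sitting home has its centre at x 0.075 to 0.097, z 0.030, and stays there.
- ramp_mid (a point): middle of the empty lane's white loading ramp, on its surface, at x = -0.105, z = 0.010 of the lane frame, axes as there. The ramp is a plane 10 mm above the lane floor, from its foot on the table (x = -0.210) to the lane's origin (x = 0), last 12 mm yellow; the 10 mm step down there is the lip. A bin set on the ramp stays where it is left.
- guide (a point): top edge of the blue side guide between the two lanes, at the ramp's middle. Guides 6 mm thick stand along both sides of each lane, 72 mm apart inside, 16 mm above the ramp and 26 mm above the lane floor, from x = -0.190 of the lane frame to the back stop
- beam_edge (a point): middle of the lower edge, on the loading side, of the header beam that crosses level above the lane mouths: 224 mm above the table, 200 mm above the empty lane's floor at lane x = -0.025. Beam 210 mm long, 40 deep, 36 high. The last of the push must pass below this edge with the tool leaning back 35 to 45 degrees from vertical. Uprights stand beside the lanes only farther up, from lane x = 0.06.
- bar_mid (a point): middle of the top face of the long white confirm bar on the header beam: 150 mm long (this point's y, across the lanes), 26 mm wide (x), its top level, 288 mm above the table when up. Both ends stand on springs: pressed off its middle it tips along its length.
- confirm_bar (a joint): how far the middle of the bar is pressed down, m: 0 up, 0.007 at its stop; the spring needs about 10 N at 0.005 and 13 N at the stop, and returns it. It counts as pressed beyond 0.0045.
- bar_roll (a joint): tip of the bar along its length, rad, about its point's x: 0 level, 0.02 is 3 mm between its two ends; springs back to 0
- mug_rim (a point): bystander: centre of the mouth of a loose white mug, 80 mm across, 92 mm high, handle on one side, standing on the table near the rack
- pulley_c (a point): bystander: middle of a loose aluminium pulley lying on the table, 60 mm across, 42 mm high at its hub; point 15 mm above the table
- bearing_c (a point): bystander: middle of a loose steel bearing ring lying on the table, 64 mm across, 18 mm high; point 9 mm above the table
Mind the look-alikes: they are no part of the job. Leave any green look-alike of the part that bears bin_center alone.

How it is judged (in metres and radians):
On the way, in this order (a step that is already met when the one before it is completed fails the run):
1. the bin stands on the empty lane's ramp, lengthwise, below the lip (x of bin_center in the frame of lane between -0.165 and -0.05 m and y of bin_center in the frame of lane between -0.012 and 0.012 m and z of bin_center in the frame of lane between 0.034 and 0.046 m and angle between the z axis of bin_center and the z axis of lane, either way round below 0.05 rad and angle between the x axis of bin_center and the x axis of lane, either way round below 0.12 rad and contact force between bin and rack above 0.5 N), for 0.2 s.
2. the bin sits flat in the lane, its rear edge dropped behind the lip (x of bin_center in the frame of lane between 0.072 and 0.101 m and y of bin_center in the frame of lane between -0.009 and 0.009 m and z of bin_center in the frame of lane between 0.026 and 0.034 m and angle between the z axis of bin_center and the z axis of lane, either way round below 0.04 rad and angle between the x axis of bin_center and the x axis of lane, either way round below 0.09 rad), for 0.2 s.
3. the white bar is pressed down evenly, both ends together (value of joint confirm_bar above 0.0045 m and value of joint bar_roll between -0.02 and 0.02 rad), for 0.1 s.
At the end, for the whole second after the job is handed in: The bin rests flat in the empty lane between lip and back stop (centre 72 to 101 mm up-lane of the lip face, within 9 mm of the centre line and 4 mm of its seated height, within 0.04 rad of the lane floor and 0.09 rad of the lane's direction), at rest and released, and the bar has sprung back up (all of step 2 and linear speed of bin below 0.01 m/s and value of joint confirm_bar below 0.0015 m); the robot touches nothing.
It fails at once if the bin is lifted over the lip instead of slid (its centre more than 22 mm above where it rides on the ramp) (x of bin_center in the frame of lane between 0.02 and 0.15 m and y of bin_center in the frame of lane between -0.05 and 0.05 m and z of bin_center in the frame of lane between 0.062 and 0.16 m).
It fails at once if the bin tips by more than 35 degrees (angle between bin_center's own z axis and vertical above 0.61 rad).
It fails at once if the mug is moved by more than 25 mm or lifted or tipped over (distance of mug_rim from where it was at the start of the episode above 0.025 m).
It fails at once if the pulley is moved by more than 25 mm or lifted or tipped over (distance of pulley_c from where it was at the start of the episode above 0.025 m).
It fails at once if the bearing is moved by more than 25 mm or lifted or tipped over (distance of bearing_c from where it was at the start of the episode above 0.025 m).
It also fails if it takes over 72 s, if anything falls off the work surface, if the arm or the gripper's body presses on something with over 40 N, if the wrist force passes 120 N, or if a joint passes its speed limit or range.

## Robot

A 6-joint arm with a two-finger parallel gripper is mounted at the origin on the work surface. World frame = base frame: x ahead of the robot, y to its left, z up, the work surface at z = 0. Lengths are in m, angles in degrees, forces in N, time in s.
With the tool pointing down it reaches from about 0.375 to 0.9 m from the base axis. Payload 3.1 kg.
Tool frame: the origin (TCP) lies between the finger pads; the fingertips stand 19 mm ahead of it and the grasp point (between the pads) is the TCP; z points along the fingers, x is the direction in which the jaws open and shut, and the axes are right-handed (so a half turn about z gives the same grasp; the last joint's range is limited). The gripper opens to 87 mm and grips with 3 to 60 N. Pads are 19 mm wide; open, the fingers measure 117 mm over their backs; the gripper's body (75 mm by 190 mm) begins 51 mm behind the grasp point.
Start: joints at [58.012, 30.224, 82.088, -0, 67.689, -10.227], TCP at [0.232, 0.58, 0.22] pointing down, gripper open.
Joint ranges: [-176.69, 176.69], [-43.24, 126.21], [12.49, 139.97], [-82, 262], [0, 151.66], [-163.58, 163.58]. Speed limits (degrees/s): [159.86, 159.86, 180, 180, 180, 180].

## Interface

Orientations are given as a 3x3 rotation matrix whose columns are the frame's x, y, z axes.
In Python, from rig import read_state, capture, camera_info, hand_in, spot_in, silhouettes gives the robot as it stands.
- The arm moves only by the shell command python3 -m jog 'ROWS'. ROWS is text: rows parted by semicolons, each of 7 numbers parted by spaces: the shift along the tool's x, y, z in m, then the turn, a rotation vector about the tool's x, y, z in degrees, then the opening, from 0 (shut) to 1 (fully open). A call has 1 to 8 rows; each row is the pose to reach, as a shift and turn from the pose commanded when the call began, along the tool's axes at that moment; what a row does not reach only later rows make up. A row lasts 1/8 s, in which the tool goes at most 62.5 mm and 10.7 degrees, less where a joint would pass 70% of its speed; a pose out of reach is approached as far as the arm can. A call with a gripper value outside its range is refused whole. The fingers move at their own pace and stop on an object; the grip force is fixed at half the most. Time passes only in rows, so rows that repeat a pose let the fingers close. It gives the time, the measured TCP pose, the force and the opening at its end, in the units of the state.
- read_state(): the state, without advancing time (a new reading comes with each control period).
- capture(name): name is "side" or "top" or "wrist"; returns (picture, depth): 400x640x3 uint8, red, green, blue; 400x640 float32, m along the optical axis (not along the pixel's ray), 0 where there is no reading.
- camera_info(name): a dict with "vfov" (degrees; the focal length in pixels is half the picture's height over the tangent of half this angle, whatever the lens; pixels are square), "cx", "cy" (the principal point, pixels), "R" (3x3) and "t" (3): a world point X has camera coordinates R X + t; the wrist camera has in their place "tool_from_camera" (4x4, takes a point from camera to tool coordinates, whose origin is the TCP and whose axes are the tool frame's). Camera axes: x right, y down, z forward; pixel columns grow to the right and rows downward; lengths in m; the calibration is good to about 2 mm. The wrist camera is an equidistant fisheye: a pixel r from the principal point sees the ray r / f radians off the axis. A picture is of the moment at which its call begins: read the wrist's pose just before it. camera_info takes no time and is no camera call.
- hand_in(): hands the job in, once; it reports no verdict.
Trained networks look in the newest picture that a camera, given by its name, has taken for a name from the list of things; names that differ only in an ending like _2 or _b are one class to them, and where a whole thing is asked for, a point or a joint stands for the part that bears it (a point fixed in the world has none). Each returns a list of dicts, best first, with "score" (0 to 1); they miss things now and then, are a little off and sometimes report something else, mostly with a low value. They report only what shows in the picture. A call takes as long as a camera call. They do not tell look-alikes from the thing itself.
- spot_in(label, camera): "centre" ([x, y, z] in m, in world coordinates, good to about 4 mm: the middle of the surface that is visible of it).
- silhouettes(label, camera): "region" (400x640 bool, what is visible of it).
The state is a dict: "time_s": time; "joint_positions": joint angles; "qvel": joint speeds; "tau": joint torques, N m; "position": TCP position; "tcp_rot": TCP orientation; "force": force on the tool from outside, world axes, zero at the start; "moment": the same for the moment, N m; "opening": opening from 0.0 (shut) to 1.0 (fully open).
Only numpy, scipy, OpenCV 4.12 (cv2) and the standard library are available. Lean on these libraries where they do the work, as an engineer would, in place of code of your own. Each camera call takes 0.05 s, during which the arm holds its last target.

## Working session

There is one attempt and no reset: what is moved stays moved. The work goes in short steps, Python scripts to look and compute and a shell command to move; the robot and the scene stay as the last step left them, time stands still between calls to the robot, and variables do not carry over. Pictures are saved under pics/ and viewed, and the job is handed in when it is done.

```bash
mkdir -p pics; ls; python3 - <<'E'
from rig import *
import cv2
s=read_state(); print(s['time_s'],s['position'],s['tcp_rot'],s['force'],s['opening'])
for n in("side","top"):
    im,d=capture(n); cv2.imwrite(f"pics/{n}0.png",im[:,:,::-1]); print(n,camera_info(n))
print(camera_info("wrist"))
E
```

```text
pics
0.0 [0.23126838 0.57982962 0.21905632] [[ 3.70738351e-01  9.28736614e-01 -1.17384663e-03]
 [ 9.28734797e-01 -3.70740000e-01 -1.87850798e-03]
 [-2.17983104e-03 -3.93757263e-04 -9.99997547e-01]] [-0.54940611 -0.47300348 -0.1431701 ] 0.9980498085540694
side {'vfov': 55.95762951390771, 'cx': 317.6276808082385, 'cy': 199.04778862255947, 'R': array([[ 0.74846761, -0.66309527,  0.01004454],
       [-0.32436563, -0.37925398, -0.86657565],
       [ 0.57843165,  0.64534571, -0.49894464]]), 't': array([-0.37778389,  0.32219063,  0.84417705])}
top {'vfov': 46.64254793735394, 'cx': 321.07866941089145, 'cy': 201.42279495272257, 'R': array([[ 1.34339992e-02, -9.99909756e-01,  8.51775055e-05],
       [-9.97316353e-01, -1.34052875e-02, -7.19749257e-02],
       [ 7.19695722e-02,  8.81962174e-04, -9.97406438e-01]]), 't': array([-0.00388115,  0.48644425,  1.45843001])}
{'vfov': 65.70646984690485, 'cx': 326.1715430212676, 'cy': 200.41718626118643, 'tool_from_camera': array([[ 1.00000000e+00,  6.63419412e-07, -9.80477824e-07,
        -6.52104257e-05],
       [-3.75965162e-07,  9.63319143e-01,  2.68358397e-01,
        -7.35066920e-02],
       [ 1.12254723e-06, -2.68358397e-01,  9.63319143e-01,
        -1.64362519e-01],
       [ 0.00000000e+00,  0.00000000e+00,  0.00000000e+00,
         1.00000000e+00]])}
```

View pics/side0.png

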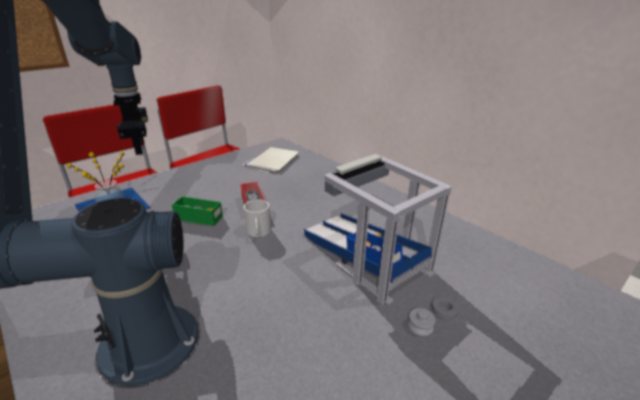

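View pics/top0.png

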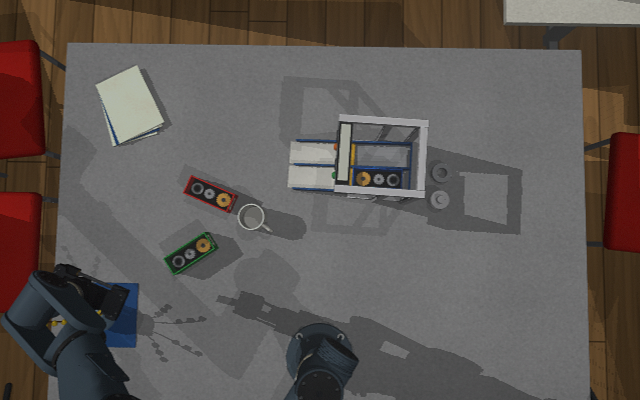

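The side view shows a red bin (252,192) beside the mug (257,215), and a green one (197,210). The top view shows the red bin at (210,193) and the green one at (190,253). The red chairs at the edges are background. The empty lane is the upper one in the top view (~(315,152)), and the blue bin sits in the lower one (~(378,179)).

Candidates for bin_center are the red bin (210,193), the green look-alike (190,253) and the blue bin in the rack (378,179). I choose the red one and will check it in a crop.

```bash
cat > h.py <<'E'
from rig import *
import numpy as np, cv2
def f(ci): return 200/np.tan(np.radians(ci['vfov']/2))
def cloud(name,d):
    ci=camera_info(name); v,u=np.mgrid[0:400,0:640]; F=f(ci)
    P=np.stack([(u-ci['cx'])/F*d,(v-ci['cy'])/F*d,d],-1)
    return (P-ci['t'])@ci['R']   # R^T(P-t)
def proj(name,X):
    ci=camera_info(name); c=ci['R']@np.array(X)+ci['t']; return c[:2]/c[2]*f(ci)+[ci['cx'],ci['cy']]
E
python3 - <<'E'
from h import *
im,d=capture("top"); np.save("top_d.npy",d); np.save("top_im.npy",im)
a=cv2.resize(im[90:290,150:300],None,fx=4,fy=3.0,interpolation=cv2.INTER_CUBIC)
a=cv2.resize(im[100:290,150:310],None,fx=3,fy=3,interpolation=cv2.INTER_CUBIC); cv2.imwrite("pics/c1.png",a[:,:,::-1])
b=cv2.resize(im[100:215,280:470],None,fx=4,fy=4,interpolation=cv2.INTER_CUBIC); cv2.imwrite("pics/c2.png",b[:,:,::-1])
for l in ["bin_center","lane","ramp_mid","guide","beam_edge","bar_mid","mug_rim","pulley_c","bearing_c"]:
    print(l,[(np.round(r['centre'],3),round(r['score'],2)) for r in spot_in(l,"top")])
P=cloud("top",d)
for u,v in [(300,152),(320,152),(300,177),(330,152),(345,150),(345,130),(345,180),(380,150),(400,150),(370,157)]: print(u,v,P[v,u].round(3))
E
```

```text
bin_center [(array([0.318, 0.406, 0.031]), 0.97), (array([0.5  , 0.349, 0.035]), 0.86)]
lane [(array([ 0.604, -0.108,  0.038]), 0.67)]
ramp_mid [(array([ 0.604, -0.106,  0.042]), 0.58)]
guide [(array([ 0.601, -0.104,  0.043]), 0.77)]
beam_edge [(array([ 0.601, -0.121,  0.071]), 0.62), (array([ 0.605, -0.106,  0.042]), 0.24)]
bar_mid [(array([ 0.594, -0.059,  0.29 ]), 0.62)]
mug_rim [(array([0.435, 0.213, 0.01 ]), 0.97)]
pulley_c [(array([ 0.496, -0.366,  0.03 ]), 0.7)]
bearing_c [(array([ 0.587, -0.382,  0.016]), 0.49)]
300 152 [0.646 0.073 0.009]
320 152 [0.645 0.008 0.021]
300 177 [0.565 0.071 0.011]
330 152 [ 0.643 -0.024  0.032]
345 150 [ 0.602 -0.058  0.29 ]
345 130 [ 0.656 -0.058  0.289]
345 180 [ 0.524 -0.059  0.284]
380 150 [ 0.65  -0.181  0.043]
400 150 [ 0.648 -0.241  0.058]
370 157 [ 0.627 -0.149  0.045]
```

View pics/c1.png

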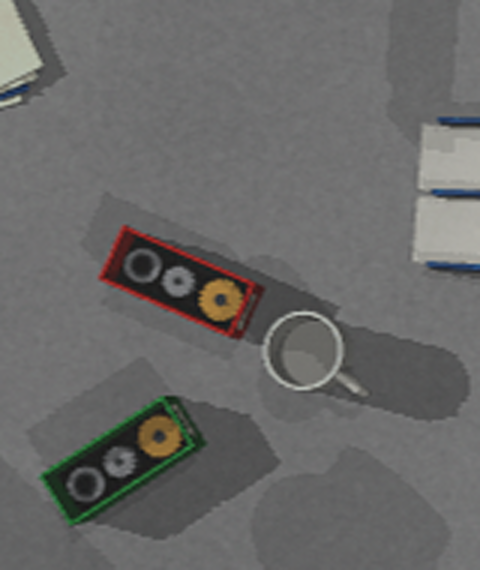

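View pics/c2.png

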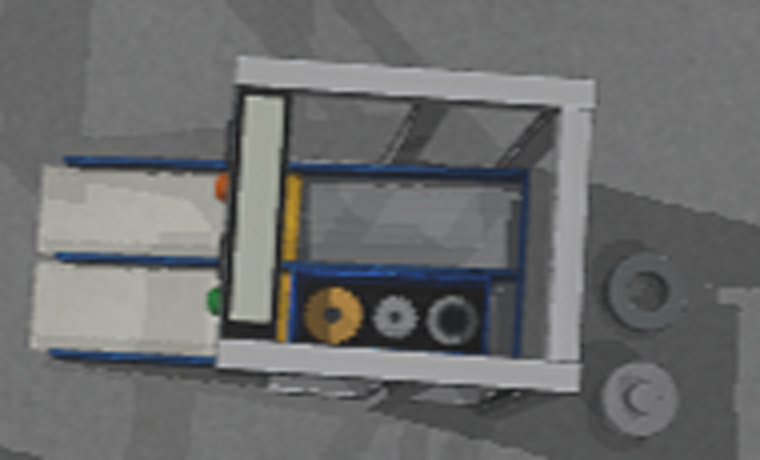

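The crop confirms the red bin. It lies flat and is rotated about 20° in the image, with the mug close to its right end and the green bin below. The rack crop shows the empty lane on top with its yellow lip at crop (292,215). Next I measure both precisely.

```bash
python3 - <<'E'
from h import *
im=np.load("top_im.npy").astype(int); d=np.load("top_d.npy"); P=cloud("top",d)
R,G,B=im[...,0],im[...,1],im[...,2]
v,u=np.mgrid[0:400,0:640]
# blue guides
blue=(B>R+40)&(B>G+25)&(u>285)&(u<420)&(v>130)&(v<200)
for lo,hi,vlo,vhi,n in [(290,335,135,147,'outer'),(290,335,157,170,'mid'),(290,335,180,195,'far'),(352,405,135,150,'outer hi')]:
    m=blue&(u>=lo)&(u<hi)&(v>=vlo)&(v<vhi)
    q=P[m]; 
    vx,vy,x0,y0=cv2.fitLine(q[:,:2].astype(np.float32),cv2.DIST_HUBER,0,.01,.01).ravel()
    print(n,m.sum(),'yaw',np.degrees(np.arctan2(vx,-vy)),'x at y=0',x0+vx/vy*(0-y0), 'x at y=.05',x0+vx/vy*(.05-y0),'z',q[:,2].mean().round(3))
# ramp plane
for vlo,vhi in [(146,156),(168,182)]:
    m=(u>293)&(u<328)&(v>=vlo)&(v<=vhi)
    q=P[m]; A=np.c_[q[:,:2],np.ones(len(q))]; c=np.linalg.lstsq(A,q[:,2],rcond=None)[0]
    print('ramp',c,'slope',np.degrees(np.arctan(np.hypot(c[0],c[1]))),'yaw',np.degrees(np.arctan2(-c[0],c[1])), 'foot y (z=0) at x=.645', -(c[2]+c[0]*.645)/c[1])
yel=(R>150)&(G>100)&(B<90)&(u>345)&(u<358)&(v>140)&(v<168)
print('yellow',yel.sum(),P[yel].min(0),P[yel].max(0),P[yel].mean(0))
# white ramp extent
w=(R>150)&(B>140)&(u>280)&(u<300)&(v>138)&(v<165)
for vv in range(144,162,3):
    uu=np.where(w[vv])[0]; print(vv,uu.min(),P[vv,uu.min()+1].round(3))
# bar
bar=(R>170)&(B>150)&(u>335)&(u<353)&(v>115)&(v<185)&(P[...,2]>.27)
q=P[bar]; print('bar',np.percentile(q,[2,50,98],axis=0)); r=cv2.minAreaRect(q[:,:2].astype(np.float32)); print(r)
beam=(P[...,2]>.22)&(u>330)&(u<356)&(v>110)&(v<190); q=P[beam]; print('beam',np.percentile(q,[1,99],axis=0))
# bin
red=(R>G+50)&(R>B+50)&(u>170)&(u<245)&(v>165)&(v<220)
q=P[red]; print('z hist',np.histogram(q[:,2],8))
t=q[(q[:,2]>.05)]; r=cv2.minAreaRect(t[:,:2].astype(np.float32)); print('bin',r,len(t),np.median(t[:,2]),cv2.boxPoints(r))
E
```

```text
outer 61 yaw 175.91519 x at y=0 0.67936194 x at y=.05 0.6829327 z 0.034
mid 65 yaw 176.3824 x at y=0 0.6013228 x at y=.05 0.60448396 z 0.034
far 65 yaw 176.86168 x at y=0 0.5231625 x at y=.05 0.52590394 z 0.058
outer hi 60 yaw 176.82423 x at y=0 0.67945695 x at y=.05 0.6822312 z 0.07
ramp [-0.03113887 -0.19698456  0.04320278] slope 11.278557192873862 yaw 171.0171450629174 foot y (z=0) at x=.645 0.11736053909887416
ramp [-2.06604821 -0.24040642  1.20690957] slope 64.32305621371587 yaw 96.63711827150603 foot y (z=0) at x=.645 -0.5228293240916864
yellow 34 [ 0.60393172 -0.09871868  0.03303858] [ 0.66633668 -0.09225116  0.04797323] [ 0.63710223 -0.09440624  0.04146145]
144 291 [0.673 0.099 0.005]
147 291 [0.663 0.099 0.002]
150 291 [0.652 0.099 0.007]
153 290 [0.643 0.102 0.006]
156 290 [0.633 0.102 0.006]
159 290 [0.623 0.101 0.008]
bar [[ 0.52654053 -0.05446944  0.28532174]
 [ 0.59915665 -0.04516696  0.28815106]
 [ 0.67205712 -0.040826    0.29165891]]
((0.5991641283035278, -0.045376792550086975), (0.00521358335390687, 0.14681078493595123), 84.40641784667969)
beam [[ 0.50178093 -0.08441288  0.24365341]
 [ 0.70076944 -0.02865237  0.29276703]]
z hist (array([200,   0,   0,   0,   0,   0,   0,   4]), array([-0.00891086,  0.17841044,  0.36573175,  0.55305306,  0.74037437,
        0.92769568,  1.11501698,  1.30233829,  1.4896596 ]))
bin ((0.44687649607658386, 0.2145174890756607), (0.4446890950202942, 0.06172872707247734), 67.22610473632812) 167 0.060017932918600206 [[ 0.33234972  0.02145445]
 [ 0.38926607 -0.00244045]
 [ 0.5614033   0.40758052]
 [ 0.5044869   0.43147543]]
```

```bash
python3 - <<'E'
from h import *
im=np.load("top_im.npy").astype(int); d=np.load("top_d.npy"); P=cloud("top",d)
R,G,B=im[...,0],im[...,1],im[...,2]
v,u=np.mgrid[0:400,0:640]
red=(R>G+50)&(R>B+50)&(u>170)&(u<245)&(v>165)&(v<220)&(d>0)
q=P[red&(d>.2)]; t=q[(q[:,2]>.045)&(q[:,2]<.08)]; r=cv2.minAreaRect(t[:,:2].astype(np.float32)); print('bin',r,len(t),np.median(t[:,2]),cv2.boxPoints(r))
# image-plane estimate: all inner dark+red region top rim -> project at z=.06
ci=camera_info("top");F=f(ci)
m=(red).astype(np.uint8); 
k=cv2.findContours(m,cv2.RETR_EXTERNAL,cv2.CHAIN_APPROX_NONE)[0]; k=max(k,key=cv2.contourArea); print(cv2.minAreaRect(k),cv2.boxPoints(cv2.minAreaRect(k)))
bar=(R>160)&(B>140)&(u>335)&(u<354)&(v>115)&(v<185)
for vv in (128,140,155,170,178): uu=np.where(bar[vv])[0]; print(vv,uu.min(),uu.max())
vv=np.where(bar[:,345])[0];print(vv.min(),vv.max())
m=(P[...,2]>.26)&(P[...,2]<.31)&bar; q=P[m]; print(cv2.minAreaRect(q[:,:2].astype(np.float32)), q.mean(0))
print(proj("top",[.5,.35,.06]))
def unproj(u,v,z):
    r=ci['R'].T@np.array([(u-ci['cx'])/F,(v-ci['cy'])/F,1]); c=-ci['R'].T@ci['t']; return c+r*(z-c[2])/r[2]
for c in [(183.5,0)]: pass
bx=cv2.boxPoints(cv2.minAreaRect(k)); print([unproj(*b,.06).round(3) for b in bx])
E
```

```text
bin ((0.503840982913971, 0.35020363330841064), (0.15037161111831665, 0.06172872707247734), 67.22610473632812) 163 0.05966830683637079 [[0.44627872 0.2928268 ]
 [0.50319505 0.2689319 ]
 [0.5614033  0.40758047]
 [0.5044869  0.43147537]]
((208.50267028808594, 193.22116088867188), (48.4750862121582, 20.063705444335938), 23.749494552612305) [[182.27748 192.64207]
 [190.3579  174.27745]
 [234.72786 193.80025]
 [226.64745 212.16487]]
128 342 349
140 341 348
155 340 347
170 339 346
178 338 346
125 179
((0.6123676896095276, -0.060477785766124725), (0.035281434655189514, 0.17390717566013336), 88.6473617553711) [ 0.60056637 -0.05544582  0.28708499]
[208.84651785 194.56063146]
[array([0.505, 0.432, 0.06 ]), array([0.562, 0.409, 0.06 ]), array([0.503, 0.27 , 0.06 ]), array([0.446, 0.293, 0.06 ])]
```

```bash
cat >> h.py <<'E'
from scipy.spatial.transform import Rotation as Rn
YAW=np.radians(3.6); O=np.array([.634,-.104,.033])
ex_h=np.array([-np.sin(YAW),-np.cos(YAW),0]); ny=np.array([np.cos(YAW),-np.sin(YAW),0]); a=np.radians(11)
def lane_axes(): 
    x=ex_h*np.cos(a)+np.array([0,0,np.sin(a)]); return np.stack([x,ny,np.cross(x,ny)],1)
def tool(xdir,lean_deg=0,about=None):
    x=np.array(xdir,float);x/=np.linalg.norm(x); z=np.array([0,0,-1.]); R=np.stack([x,np.cross(z,x),z],1)
    return R
def plan(p,R):
    s=read_state(); Rc=np.array(s['tcp_rot']); pc=np.array(s['position'])
    print('t',round(s['time_s'],2),'shift',(Rc.T@(np.array(p)-pc)).round(4),'rot',np.degrees(Rn.from_matrix(Rc.T@R).as_rotvec()).round(2))
E
python3 - <<'E'
from h import *
plan([.504,.350,.18],tool([.922,-.387,0]))
E
```

```text
t 0.6 shift [-0.1131  0.3384  0.0401] rot [ 0.    0.   91.01]
```

```bash
python3 -m jog '-0.014 0.042 0.005 0 0 10.5 1; -0.028 0.085 0.010 0 0 21 1; -0.042 0.127 0.015 0 0 31.5 1; -0.057 0.170 0.020 0 0 42 1; -0.071 0.212 0.025 0 0 52.5 1; -0.085 0.255 0.030 0 0 63 1; -0.100 0.298 0.035 0 0 73.5 1; -0.113 0.338 0.040 0 0 84 1'; python3 -m jog '0 0 0 0 0 7 1; 0 0 0 0 0 7 1; 0 0 0 0 0 7 1'; python3 - <<'E'
from h import *
s=read_state();print(s['joint_positions'],s['tcp_rot'])
plan([.504,.350,.18],tool([.922,-.387,0]))
im,d=capture("wrist"); cv2.imwrite("pics/w1.png",im[:,:,::-1]); np.savez("w1.npz",im=im,d=d,p=s['position'],R=s['tcp_rot'])
E
```

```text
time_s: 1.6
position: [0.505, 0.3491, 0.18]
tcp_rot: [[0.961, -0.278, 0.0], [-0.278, -0.961, 0.0], [0.0, -0.0, -1.0]]
force: [0.2, 0.3, 1.0]
opening: 1.006
time_s: 1.98
position: [0.5033, 0.3505, 0.1801]
tcp_rot: [[0.923, -0.385, -0.0], [-0.385, -0.923, 0.0], [-0.0, 0.0, -1.0]]
force: [0.4, -0.1, -0.0]
opening: 1.002
[2.44235877e+01 3.19616736e+01 8.61051207e+01 4.45864229e-03
 6.19373563e+01 4.70476759e+01] [[ 9.23034482e-01 -3.84717216e-01 -9.43501851e-05]
 [-3.84717215e-01 -9.23034487e-01  3.25721377e-05]
 [-9.96195369e-05  6.23293415e-06 -9.99999995e-01]]
t 1.98 shift [0.0008 0.0002 0.0001] rot [0.   0.01 0.14]
```

View pics/w1.png

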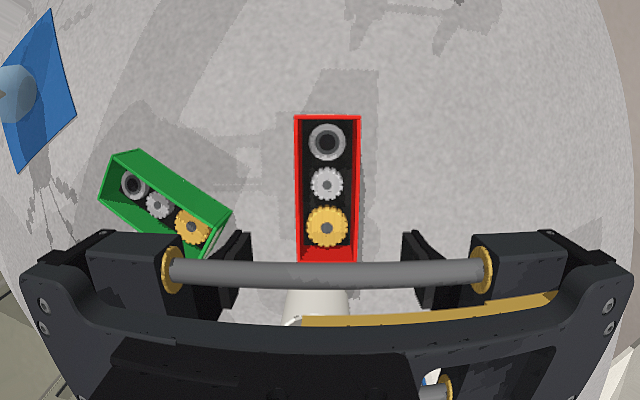

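The wrist view shows the red bin (columns 294–360, centre ~327, rows 115–262) aligned with the tool and centred between the open fingers at (237,260) and (415,260). The green bin is clear on the left. I descend and grip.

```bash
python3 -m jog '0.0007 0 0.05 0 0 0 1; 0.0007 0 0.10 0 0 0 1; 0.0007 0 0.125 0 0 0 1; 0.0007 0 0.138 0 0 0 1; 0.0007 0 0.138 0 0 0 1; 0.0007 0 0.138 0 0 0 0.3; 0.0007 0 0.138 0 0 0 0.3; 0.0007 0 0.138 0 0 0 0.3'; python3 -m jog '0 0 0 0 0 0 0.3; 0 0 0 0 0 0 0.3'
```

```text
time_s: 3.02
position: [0.5049, 0.3502, 0.043]
tcp_rot: [[0.922, -0.387, 0.002], [-0.387, -0.922, 0.001], [0.001, -0.001, -1.0]]
force: [-0.5, 0.0, -0.9]
opening: 0.746
time_s: 3.28
position: [0.5043, 0.3502, 0.0429]
tcp_rot: [[0.922, -0.387, 0.0], [-0.387, -0.922, 0.001], [-0.0, -0.001, -1.0]]
force: [-2.1, 0.4, 6.1]
opening: 0.708
```

```bash
python3 -m jog '0 0 -0.03 0 0 0 0.3; 0 0 -0.07 0 0 0 0.3; 0 0 -0.12 0 0 0 0.3; 0 0 -0.15 0 0 0 0.3; 0 0 -0.15 0 0 0 0.3'; python3 - <<'E'
from h import *
L=lane_axes(); R=np.stack([L[:,1],L[:,0],-L[:,2]],1)
p=O+L@[-.13,0,.052+.09]; print(p,np.linalg.det(R)); plan(p,R)
E
```

```text
time_s: 3.9
position: [0.5058, 0.3504, 0.1939]
tcp_rot: [[0.922, -0.387, 0.005], [-0.387, -0.922, 0.002], [0.004, -0.004, -1.0]]
force: [0.7, 0.1, -4.8]
opening: 0.709
[0.6437141  0.05040113 0.14758589] 1.0
t 3.9 shift [0.2431 0.2235 0.0464] rot [-11.07   1.59 -19.12]
```

```bash
python3 -m jog '0.030 0.028 0 -1.5 0.2 -2.4 0.3; 0.065 0.060 0.005 -3 0.4 -5 0.3; 0.100 0.092 0.012 -4.5 0.6 -8 0.3; 0.135 0.124 0.020 -6 0.8 -10.5 0.3; 0.170 0.156 0.028 -7.5 1.1 -13 0.3; 0.205 0.188 0.036 -9.5 1.3 -16 0.3; 0.230 0.212 0.042 -11 1.6 -19.1 0.3; 0.243 0.223 0.046 -11.1 1.6 -19.1 0.3'; python3 -m jog '0 0 0 0 0 0 0.3;0 0 0 0 0 0 0.3'; python3 - <<'E'
from h import *
L=lane_axes(); R=np.stack([L[:,1],L[:,0],-L[:,2]],1)
p=O+L@[-.13,0,.052+.09]; plan(p,R)
s=read_state();print(s['joint_positions'],s['force'])
im,d=capture("wrist"); cv2.imwrite("pics/w2.png",im[:,:,::-1]); np.savez("w2.npz",im=im,d=d,p=s['position'],R=s['tcp_rot'])
im,d=capture("top"); cv2.imwrite("pics/t2.png",cv2.resize(im[80:230,240:480],None,fx=3,fy=3)[:,:,::-1])
E
```

```text
time_s: 4.9
position: [0.6407, 0.0489, 0.1425]
tcp_rot: [[0.998, -0.062, -0.023], [-0.065, -0.979, -0.192], [-0.01, 0.193, -0.981]]
force: [-0.0, 0.6, -3.8]
opening: 0.712
time_s: 5.15
position: [0.6412, 0.0515, 0.1455]
tcp_rot: [[0.998, -0.061, -0.018], [-0.063, -0.979, -0.192], [-0.006, 0.193, -0.981]]
force: [0.0, -0.1, -3.8]
opening: 0.714
t 5.15 shift [ 0.0025  0.0013 -0.0019] rot [0.1  0.35 0.05]
[-3.92447715e-02  3.78399389e+01  8.14013698e+01 -1.25025896e+01
  6.23849492e+01  9.51381161e+00] [ 0.03813562 -0.10832015 -3.78045912]
```

View pics/w2.png

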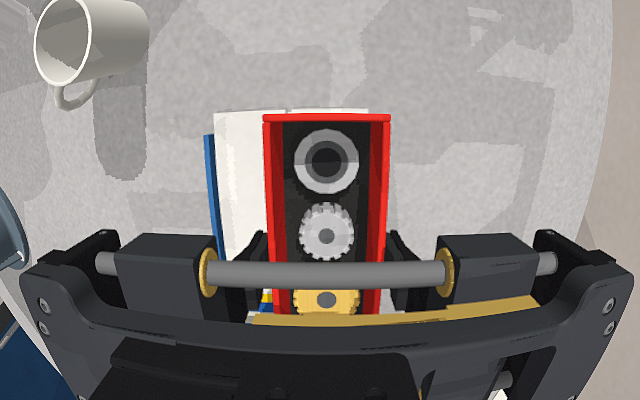

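View pics/t2.png

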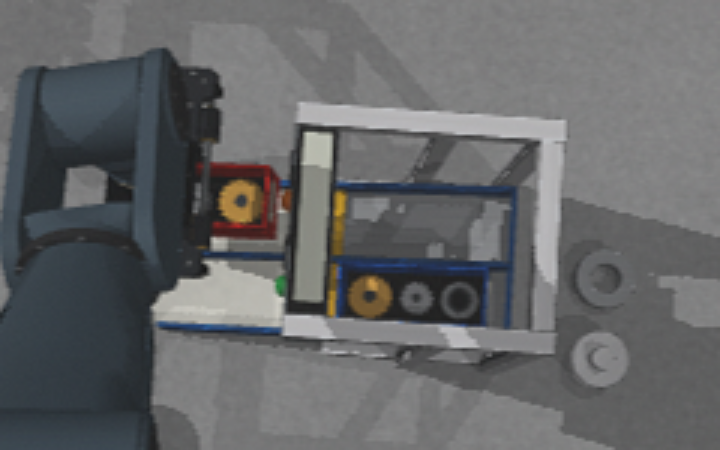

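```bash
cat >> h.py <<'E'
def wcloud(z):
    ci=camera_info("wrist"); F=f(ci); v,u=np.mgrid[0:400,0:640]; x=u-ci['cx'];y=v-ci['cy']; r=np.hypot(x,y)+1e-9; th=r/F; d=z['d']
    k=np.tan(np.minimum(th,1.5))/r
    C=np.stack([x*k*d,y*k*d,d,np.ones_like(d)],-1); T=C@ci['tool_from_camera'].T
    return T[...,:3]@z['R'].T+z['p']
def tolane(P): return (P-O)@lane_axes()
E
python3 - <<'E'
from h import *
z=np.load("w2.npz"); P=tolane(wcloud(z)); W=wcloud(z)
im=z['im'].astype(int)
for u,v in [(211,150),(213,180),(217,220),(225,130),(235,150),(240,118),(255,150),(330,113),(370,113),(500,200)]: print(u,v,im[v,u],P[v,u].round(4),W[v,u].round(4))
b=(im[...,2]>im[...,0]+50); b[:, :190]=0; b[:130]=0;b[240:]=0;b[:,300:]=0
q=P[b]; print(b.sum(),np.percentile(q,[5,50,95],axis=0)); q=q[(q[:,2]<.05)&(q[:,2]>.015)]; print(np.polyfit(q[:,0],q[:,1],1))
E
```

```text
211 150 [33 60 92] [-0.1756 -0.1146  0.0202] [0.5307 0.079  0.0193]
213 180 [28 59 91] [-0.146  -0.1144  0.0207] [0.5291 0.0502 0.0255]
217 220 [28 52 82] [-0.1047 -0.114   0.0213] [0.5269 0.0098 0.0339]
225 130 [225 221 213] [-0.1939 -0.1019  0.012 ] [0.5444 0.0946 0.0078]
235 150 [240 236 229] [-0.1737 -0.0928  0.0105] [0.5522 0.074  0.0102]
240 118 [240 235 228] [-0.2048 -0.0868  0.0096] [0.5601 0.104  0.0033]
255 150 [241 237 231] [-0.1732 -0.0724  0.0107] [0.5726 0.0722 0.0105]
330 113 [240  16   7] [-0.2063 -0.0009  0.1567] [0.6477 0.128  0.1474]
370 113 [231 128 126] [-0.2066  0.0181  0.1565] [0.6667 0.1271 0.1472]
500 200 [198 195 193] [-0.1176  0.2014 -0.0111] [ 8.422e-01 -3.500e-03 -3.000e-04]
999 [[-0.18687134 -0.11894461  0.0129869 ]
 [-0.14222985 -0.11480627  0.02481823]
 [-0.09211751 -0.11352247  0.02685382]]
[ 0.01119761 -0.11407931]
```

The lane model checks out: the far guide's inner face is at y −0.114 and the ramp surface at z 0.010. I lower the bin onto the ramp.

```bash
python3 - <<'E'
from h import *
L=lane_axes(); R=np.stack([L[:,1],L[:,0],-L[:,2]],1)
plan(O+L@[-.12,0,.056],R)
E
python3 -m jog '0.0025 0.005 0.02 0.1 0.35 0 0.3; 0.0025 0.011 0.045 0.1 0.35 0 0.3; 0.0025 0.011 0.065 0.1 0.35 0 0.3; 0.0025 0.011 0.076 0.1 0.35 0 0.3; 0.0025 0.011 0.080 0.1 0.35 0 0.3; 0.0025 0.011 0.080 0.1 0.35 0 0.3'; python3 - <<'E'
from h import *
s=read_state(); print(tolane(np.array(s['position'])),s['force'])
L=lane_axes(); R=np.stack([L[:,1],L[:,0],-L[:,2]],1)
plan(O+L@[-.12,0,.053],R)
E
```

```text
t 5.25 shift [0.0026 0.0112 0.0849] rot [0.12 0.26 0.09]
time_s: 6.0
position: [0.6429, 0.0243, 0.0701]
tcp_rot: [[0.998, -0.061, -0.01], [-0.062, -0.98, -0.192], [0.002, 0.192, -0.981]]
force: [-0.7, 0.3, -3.9]
opening: 0.709
[-0.11917885  0.00087457  0.06097834] [-0.74663366  0.33796526 -3.8944633 ]
t 6.0 shift [-0.0009 -0.0008  0.008 ] rot [ 0.06 -0.13  0.04]
```

```bash
python3 -m jog '-0.001 0 0.003 0 0 0 0.3; -0.001 0 0.006 0 0 0 0.3; -0.001 0 0.0075 0 0 0 0.3; -0.001 0 0.0085 0 0 0 0.3;-0.001 0 0.0085 0 0 0 0.3'; python3 - <<'E'
from h import *
s=read_state(); print(tolane(np.array(s['position'])),s['force'],s['moment'])
E
```

```text
time_s: 6.62
position: [0.6415, 0.0226, 0.0626]
tcp_rot: [[0.998, -0.061, -0.01], [-0.062, -0.979, -0.192], [0.002, 0.192, -0.981]]
force: [-3.8, 1.9, 5.8]
opening: 0.706
[-0.11881983 -0.00046682  0.05327102] [-3.81070209  1.87567476  5.76247126] [ 0.21159769  0.68826768 -0.12634695]
```

The force now points up, so the bin is on the ramp. I release and retreat along the tool axis.

```bash
python3 -m jog '0 0 0 0 0 0 0.8; 0 0 0 0 0 0 1; 0 0 0 0 0 0 1; 0 0 0 0 0 0 1; 0 0 -0.04 0 0 0 1; 0 0 -0.09 0 0 0 1; 0 -0.03 -0.12 0 0 0 1; 0 -0.06 -0.12 0 0 0 1';  python3 - <<'E'
from h import *
s=read_state(); print(tolane(np.array(s['position'])),s['force'])
im,d=capture("wrist"); cv2.imwrite("pics/w3.png",im[:,:,::-1]); z=dict(im=im,d=d,p=s['position'],R=s['tcp_rot']); np.savez("w3.npz",**z)
E
```

```text
time_s: 7.62
position: [0.6489, 0.1051, 0.1713]
tcp_rot: [[0.998, -0.063, -0.003], [-0.062, -0.98, -0.191], [0.009, 0.191, -0.982]]
force: [-0.3, 0.5, 0.1]
opening: 1.0
[-0.17934772  0.00176678  0.17571766] [-0.3015209   0.53924249  0.07896369]
```

View pics/w3.png

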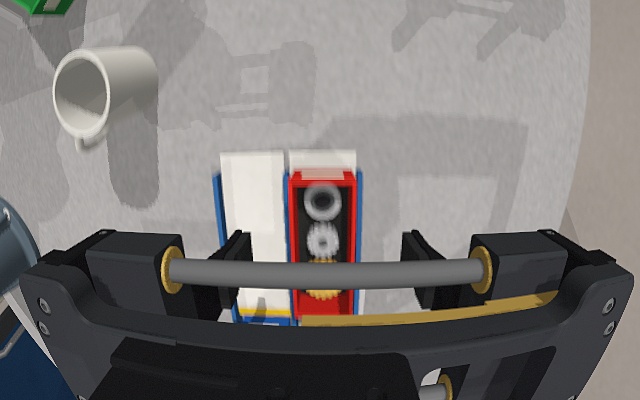

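The bin stands between the blue guides of the right-hand lane (columns 289–357, rear rim at row ~172), with the empty ramp foot behind it. I check its pose numerically.

```bash
python3 - <<'E'
from h import *
s=read_state(); im,d=capture("wrist"); z=dict(im=im,d=d,p=s['position'],R=s['tcp_rot'])
P=tolane(wcloud(z)); im=im.astype(int); red=(im[...,0]>im[...,1]+60)&(im[...,0]>im[...,2]+60)&(d>0)
v,u=np.mgrid[0:400,0:640]; red&=(u>280)&(u<365)&(v>140)&(v<320)
q=P[red]; print('z',np.percentile(q[:,2],[50,90,98]))
t=q[(q[:,2]>.06)&(q[:,2]<.08)]; print(np.percentile(t,[2,50,98],axis=0).round(4))
l=t[(t[:,1]<-.02)&(t[:,0]>-.18)]; r=t[(t[:,1]>.02)&(t[:,0]>-.18)]
for e in(l,r): 
  print(len(e),np.polyfit(e[:,0],e[:,1],1),np.polyfit(e[:,0],e[:,2],1))
b=(im[...,2]>im[...,0]+50)&(u>200)&(u<380)&(v>170)&(v<300); q=P[b]
for lo,hi in((-.125,-.105),(-.05,-.03),(.03,.05)):
  e=q[(q[:,1]>lo)&(q[:,1]<hi)&(q[:,2]>.02)&(q[:,2]<.032)]; print(len(e),e[:,1].mean(),np.polyfit(e[:,0],e[:,1],1))
# tool plan: closed push, lean 40deg
def leanR(th):
    th=np.radians(th); zt=ex_h*np.sin(th)+np.array([0,0,-np.cos(th)]); return np.stack([ny,np.cross(zt,ny),zt],1)
L=lane_axes(); R=leanR(40)
tip=O+L@[-.24,0,.040]; p=tip-.019*R[:,2]; print(p); plan(p,R)
E
```

```text
z [0.05568754 0.07040399 0.07133422]
[[-0.1946 -0.0315  0.0612]
 [-0.1662 -0.0043  0.0696]
 [-0.0569  0.0296  0.0713]]
432 [ 0.00222727 -0.02894523] [-0.00516309  0.06824545]
394 [-0.0003593   0.02765044] [-0.00736997  0.06767019]
353 -0.11667974216513333 [ 0.00374095 -0.11609111]
345 -0.039766285078817985 [ 0.00198408 -0.0394812 ]
438 0.03831663693075567 [0.00963454 0.03966583]
[0.65003895 0.1509318  0.04102577]
t 7.72 shift [ 0.0008 -0.0674  0.116 ] rot [-29.01  -0.2    0.16]
```

```bash
cat >> h.py <<'E'
def leanR(th):
    th=np.radians(th); zt=ex_h*np.sin(th)+np.array([0,0,-np.cos(th)]); return np.stack([ny,np.cross(zt,ny),zt],1)
def plantip(l,th):
    R=leanR(th); plan(O+lane_axes()@np.array(l)-.019*R[:,2],R)
def tipnow():
    s=read_state(); print('tip lane',tolane(np.array(s['position'])+.019*np.array(s['tcp_rot'])[:,2]).round(4),'F',np.array(s['force']).round(1),'t',round(s['time_s'],2))
E
python3 -c "
from h import *
tipnow();plantip([-.245,0,.10],42)"
```

```text
tip lane [-0.1818 -0.0009  0.1536] F [-1.  -0.2 -0.2] t 7.72
t 7.72 shift [ 0.001  -0.073   0.0563] rot [-31.01  -0.2    0.15]
```

```bash
python3 -m jog '0 -0.03 0 -6 0 0 0.5; 0 -0.06 0 -14 0 0 0; 0 -0.073 0.02 -22 0 0 0; 0 -0.073 0.04 -29 0 0 0; 0 -0.073 0.056 -31 0 0 0; 0 -0.073 0.056 -31 0 0 0; 0 -0.073 0.056 -31 0 0 0'; python3 -c "
from h import *
tipnow();print(read_state()['joint_positions'],read_state()['opening']);plantip([-.23,0,.034],42)"
```

```text
time_s: 8.6
position: [0.6513, 0.1637, 0.1]
tcp_rot: [[0.998, -0.05, -0.04], [-0.064, -0.742, -0.668], [0.003, 0.669, -0.743]]
force: [-1.2, -0.3, 0.0]
opening: 0.284
tip lane [-0.2407  0.0005  0.1007] F [-1.2 -0.3  0. ] t 8.6
[ 20.6927537   53.29620943  67.13154177 -38.07464046  81.93042532
  37.6470926 ] 0.28445576452873916
t 8.6 shift [-0.0006 -0.0251  0.0627] rot [-0.   -0.1  -0.16]
```

```bash
python3 -m jog '0 -0.010 0.020 0 0 0 0; 0 -0.020 0.045 0 0 0 0; 0 -0.025 0.058 0 0 0 0; 0 -0.025 0.063 0 0 0 0; 0 -0.025 0.063 0 0 0 0'; python3 -c "
from h import *
tipnow();print(read_state()['opening']);plantip([-.20,0,.034],42);plantip([-.10,0,.034],42)
im,d=capture('side'); cv2.imwrite('pics/s4.png',cv2.resize(im[120:320,180:480],None,fx=2.6,fy=2.6)[:,:,::-1])"
```

```text
time_s: 9.22
position: [0.6492, 0.141, 0.0354]
tcp_rot: [[0.998, -0.048, -0.041], [-0.063, -0.741, -0.669], [0.002, 0.67, -0.742]]
force: [0.2, -0.1, 1.2]
opening: 0.005
tip lane [-2.307e-01 -2.000e-04  3.290e-02] F [ 0.2 -0.1  1.2] t 9.22
0.00514844208329189
t 9.22 shift [0.0002 0.0269 0.0149] rot [ 0.06 -0.09 -0.06]
t 9.22 shift [0.0002 0.1125 0.0665] rot [ 0.06 -0.09 -0.06]
```

View pics/s4.png

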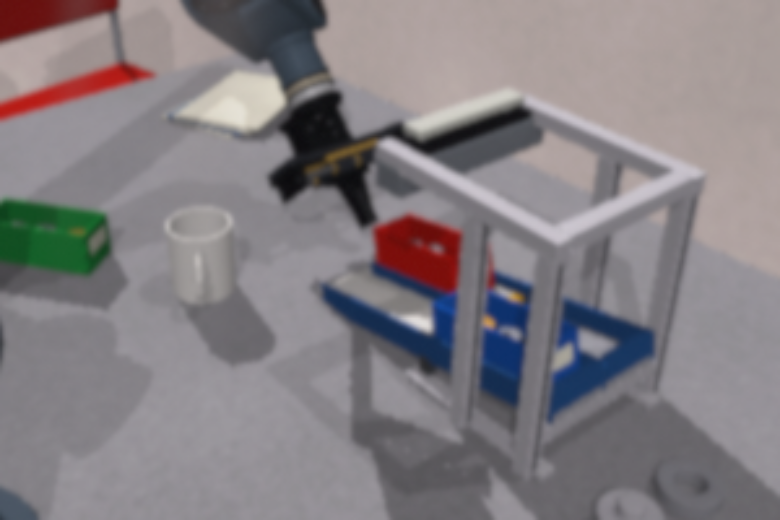

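The side view shows the closed fingertips (crop (370,220)) just behind the red bin's rear end (385,240) on the ramp. I push slowly along the slope.

```bash
python3 -m jog '0 0.011 0.0065 0 0 0 0; 0 0.022 0.013 0 0 0 0; 0 0.032 0.019 0 0 0 0; 0 0.043 0.026 0 0 0 0; 0 0.054 0.032 0 0 0 0; 0 0.064 0.0385 0 0 0 0; 0 0.075 0.045 0 0 0 0; 0 0.0855 0.0515 0 0 0 0'; python3 -c "
from h import *
tipnow();plantip([-.05,0,.034],42)
im,d=capture('side'); cv2.imwrite('pics/s5.png',cv2.resize(im[120:320,180:480],None,fx=2.6,fy=2.6)[:,:,::-1])"
```

```text
time_s: 10.28
position: [0.6432, 0.0433, 0.0546]
tcp_rot: [[0.998, -0.047, -0.039], [-0.062, -0.741, -0.668], [0.002, 0.669, -0.743]]
force: [-0.1, 5.5, 3.1]
opening: 0.008
tip lane [-0.1309 -0.      0.033 ] F [-0.1  5.5  3.1] t 10.28
t 10.28 shift [0.     0.0699 0.0409] rot [ 0.02 -0.15 -0.04]
```

View pics/s5.png

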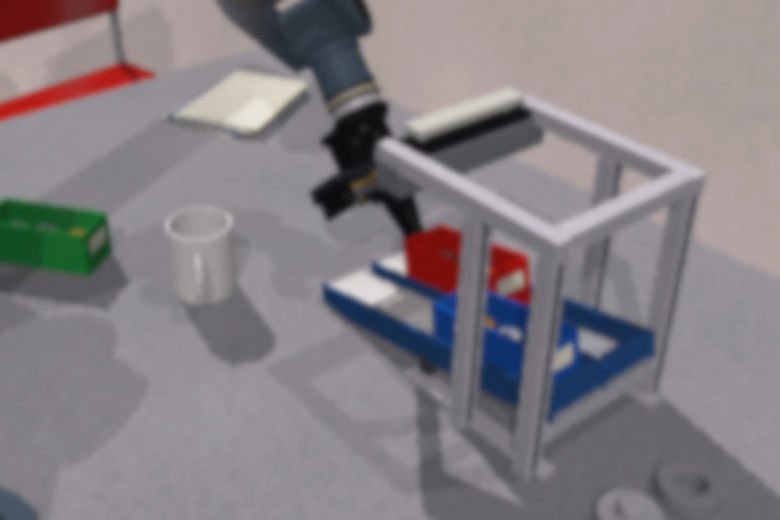

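The bin slides flat, with the push at about 6 N. I continue.

```bash
python3 -m jog '0 0.011 0.0065 0 0 0 0; 0 0.022 0.013 0 0 0 0; 0 0.032 0.019 0 0 0 0; 0 0.043 0.026 0 0 0 0; 0 0.054 0.032 0 0 0 0; 0 0.064 0.0385 0 0 0 0; 0 0.075 0.045 0 0 0 0; 0 0.0855 0.0515 0 0 0 0'; python3 -c "
from h import *
tipnow();plantip([.002,0,.034],42)
im,d=capture('side'); cv2.imwrite('pics/s6.png',cv2.resize(im[120:320,180:480],None,fx=2.6,fy=2.6)[:,:,::-1])
im,d=capture('top'); cv2.imwrite('pics/t6.png',cv2.resize(im[80:230,240:480],None,fx=3,fy=3)[:,:,::-1])"
```

```text
time_s: 11.32
position: [0.636, -0.0553, 0.0726]
tcp_rot: [[0.998, -0.046, -0.042], [-0.063, -0.741, -0.669], [-0.0, 0.67, -0.742]]
force: [-0.1, 1.9, -1.2]
opening: 0.004
tip lane [-0.0305 -0.0011  0.0319] F [-0.1  1.9 -1.2] t 11.32
t 11.32 shift [0.0011 0.0289 0.015 ] rot [0.06 0.01 0.02]
```

View pics/s6.png

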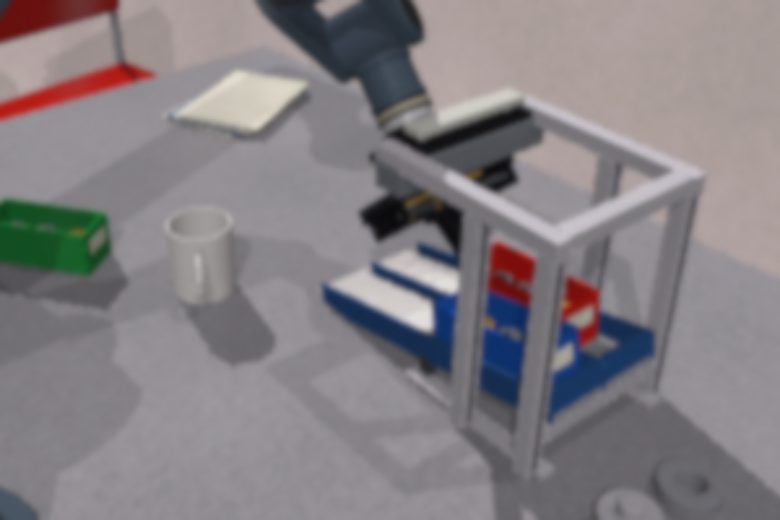

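View pics/t6.png

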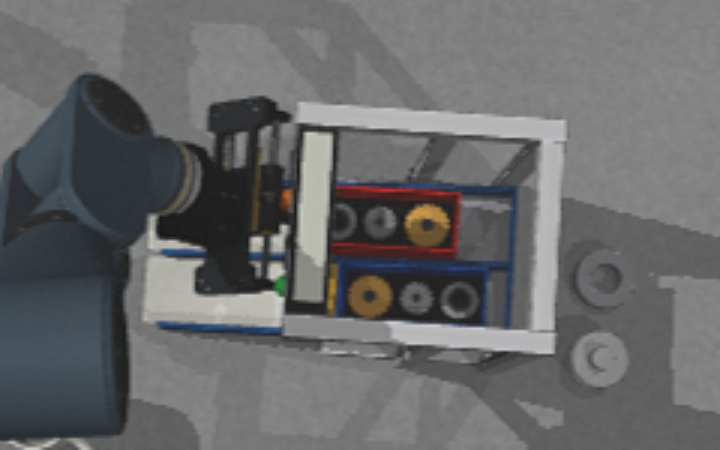

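The nose has dropped in the lane (top crop (458,225)) and the beam is clear. I make the last 34 mm slowly.

```bash
python3 -m jog '0.0005 0.005 0.0025 0 0 0 0; 0.001 0.010 0.005 0 0 0 0; 0.001 0.015 0.008 0 0 0 0; 0.001 0.020 0.011 0 0 0 0; 0.001 0.024 0.0135 0 0 0 0; 0.001 0.0275 0.0155 0 0 0 0; 0.001 0.029 0.0165 0 0 0 0; 0.001 0.029 0.0165 0 0 0 0'; python3 -c "
from h import *
tipnow()
im,d=capture('top'); cv2.imwrite('pics/t7.png',cv2.resize(im[80:230,240:480],None,fx=3,fy=3)[:,:,::-1])
P=tolane(cloud('top',d)); im=im.astype(int); v,u=np.mgrid[0:400,0:640]
red=(im[...,0]>im[...,1]+50)&(im[...,0]>im[...,2]+50)&(u>352)&(u<415)&(v>135)&(v<172)&(d>0)
q=P[red]; print(np.percentile(q,[2,50,98],axis=0).round(4))
s=q[(q[:,2]>.04)]; 
for lo in np.arange(.02,.18,.02):
  e=s[(s[:,0]>lo)&(s[:,0]<lo+.02)]; print(round(lo,3),len(e),e.mean(0).round(4) if len(e) else '')
"
```

```text
time_s: 12.42
position: [0.6357, -0.087, 0.0804]
tcp_rot: [[0.998, -0.047, -0.041], [-0.062, -0.741, -0.669], [0.001, 0.67, -0.742]]
force: [-0.5, 1.9, -1.3]
opening: 0.007
tip lane [0.0021 0.0006 0.0335] F [-0.5  1.9 -1.3] t 12.43
[[-0.0076 -0.032   0.0136]
 [ 0.0747  0.0049  0.0654]
 [ 0.1487  0.0302  0.0752]]
0.02 14 [ 0.03   -0.0005  0.0696]
0.04 20 [0.0498 0.0018 0.0679]
0.06 13 [ 0.0697 -0.0037  0.0671]
0.08 20 [ 0.091  -0.0012  0.0642]
0.1 15 [ 0.1099 -0.0002  0.064 ]
0.12 17 [ 0.1317 -0.0032  0.0604]
0.14 28 [ 0.1466 -0.0006  0.0561]
0.16 0
```

View pics/t7.png

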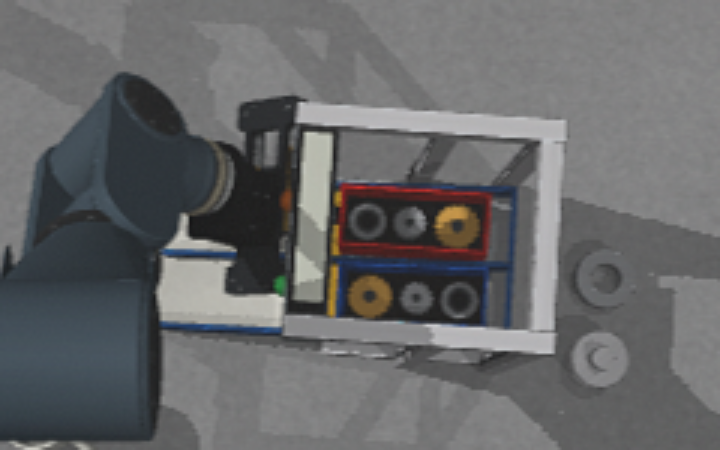

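The bin is at the lip (rear rim at crop column 342), but the rim heights still slope (0.070 to 0.056), so the rear has not dropped yet. I push a few mm more.

```bash
python3 -m jog '-0.0005 0.002 0.001 0 0 0 0; -0.0005 0.0035 0.002 0 0 0 0; -0.0005 0.0035 0.002 0 0 0 0;-0.0005 0.0035 0.002 0 0 0 0'; cat >> h.py <<'E'
def binlook(name):
    tipnow()
    im,d=capture('top'); cv2.imwrite(name,cv2.resize(im[80:230,240:480],None,fx=3,fy=3)[:,:,::-1])
    P=tolane(cloud('top',d)); im=im.astype(int); v,u=np.mgrid[0:400,0:640]
    red=(im[...,0]>im[...,1]+50)&(im[...,0]>im[...,2]+50)&(u>352)&(u<415)&(v>135)&(v<172)&(d>0)
    q=P[red]; print(np.percentile(q,[2,50,98],axis=0).round(4))
    s=q[(q[:,2]>.045)]; 
    for lo in np.arange(0,.18,.02):
      e=s[(s[:,0]>lo)&(s[:,0]<lo+.02)]; print(round(lo,3),len(e),np.median(e,axis=0).round(4) if len(e) else '')
E
python3 -c "
from h import *
binlook('pics/t8.png')"
```

```text
time_s: 12.98
position: [0.6349, -0.0909, 0.0813]
tcp_rot: [[0.998, -0.047, -0.041], [-0.062, -0.741, -0.669], [0.001, 0.67, -0.742]]
force: [-0.1, 1.3, -0.6]
opening: 0.004
tip lane [0.0061 0.0001 0.0336] F [-0.1  1.3 -0.6] t 12.97
[[ 0.0029 -0.0323  0.0291]
 [ 0.0838  0.0017  0.0644]
 [ 0.1524  0.0292  0.075 ]]
0.0 37 [0.007  0.0001 0.0707]
0.02 16 [ 0.0315 -0.002   0.0706]
0.04 18 [0.0481 0.0255 0.069 ]
0.06 13 [ 0.0697 -0.0302  0.0664]
0.08 21 [0.092  0.0252 0.0643]
0.1 15 [0.1102 0.0262 0.0629]
0.12 16 [ 0.1316 -0.0298  0.0612]
0.14 30 [ 0.1512 -0.0045  0.0589]
0.16 0
```

```bash
python3 -m jog '0 0.002 0.001 0 0 0 0; 0 0.0035 0.002 0 0 0 0; 0 0.0045 0.0027 0 0 0 0;0 0.0045 0.0027 0 0 0 0'; 
python3 -c "
from h import *
binlook('pics/t9.png')"
```

```text
time_s: 13.52
position: [0.6346, -0.0961, 0.0823]
tcp_rot: [[0.998, -0.047, -0.041], [-0.062, -0.741, -0.669], [0.001, 0.67, -0.742]]
force: [0.7, 1.9, -1.2]
opening: 0.006
tip lane [0.0115 0.0001 0.0336] F [ 0.7  1.9 -1.2] t 13.53
[[ 0.0093 -0.0323  0.0305]
 [ 0.0903  0.0028  0.0647]
 [ 0.1579  0.0291  0.0754]]
0.0 31 [0.0127 0.0027 0.0701]
0.02 15 [0.0308 0.0266 0.0698]
0.04 20 [0.0481 0.0254 0.0684]
0.06 13 [ 0.0688 -0.0292  0.0663]
0.08 20 [ 0.0923 -0.0012  0.0638]
0.1 15 [0.1102 0.0255 0.0647]
0.12 16 [ 0.1317 -0.0296  0.0622]
0.14 38 [0.1554 0.0024 0.0588]
0.16 0
```

```bash
python3 -m jog '0 -0.004 -0.002 0 0 0 0; 0 -0.008 -0.004 0 0 0 0; 0 -0.008 -0.004 0 0 0 0'; 
python3 -c "
from h import *
binlook('pics/t10.png')
im,d=capture('top'); P=tolane(cloud('top',d)); 
for v in (146,150,154):
  print([ (u,tuple(P[v,u].round(3)),tuple(im[v,u])) for u in range(398,416,2)])
cv2.imwrite('pics/t10z.png',cv2.resize(im[130:180,330:420],None,fx=8,fy=8,interpolation=cv2.INTER_NEAREST)[:,:,::-1])
im,d=capture('side'); cv2.imwrite('pics/s10.png',cv2.resize(im[160:300,300:460],None,fx=4.5,fy=4.2)[:,:,::-1])
"
```

```text
time_s: 13.95
position: [0.6353, -0.0872, 0.0801]
tcp_rot: [[0.998, -0.046, -0.04], [-0.062, -0.74, -0.669], [0.001, 0.671, -0.742]]
force: [-1.0, -0.2, 0.1]
opening: 0.008
tip lane [0.0022 0.0003 0.0332] F [-1.  -0.2  0.1] t 13.95
[[-0.002  -0.0322  0.0083]
 [ 0.0797  0.0053  0.0592]
 [ 0.1535  0.032   0.0647]]
0.0 34 [0.0082 0.0034 0.0601]
0.02 12 [ 0.0305 -0.0302  0.0607]
0.04 14 [ 0.0505 -0.0009  0.059 ]
0.06 21 [0.0722 0.0266 0.0582]
0.08 15 [0.0892 0.0257 0.0599]
0.1 14 [ 0.1104 -0.0015  0.0608]
0.12 20 [ 0.1315 -0.0291  0.0592]
0.14 30 [0.1518 0.0002 0.0595]
0.16 0 
[(398, (np.float64(0.133), np.float64(0.026), np.float64(0.043)), (np.uint8(77), np.uint8(36), np.uint8(35))), (400, (np.float64(0.139), np.float64(0.026), np.float64(0.04)), (np.uint8(69), np.uint8(35), np.uint8(35))), (402, (np.float64(0.145), np.float64(0.026), np.float64(0.045)), (np.uint8(68), np.uint8(34), np.uint8(34))), (404, (np.float64(0.152), np.float64(0.022), np.float64(0.064)), (np.uint8(98), np.uint8(37), np.uint8(35))), (406, (np.float64(0.156), np.float64(0.035), np.float64(0.001)), (np.uint8(78), 
[... 1755 characters left out ...]
nt8(39), np.uint8(41), np.uint8(38))), (404, (np.float64(0.153), np.float64(-0.001), np.float64(0.06)), (np.uint8(124), np.uint8(68), np.uint8(64))), (406, (np.float64(0.158), np.float64(0.009), np.float64(0.004)), (np.uint8(77), np.uint8(80), np.uint8(81))), (408, (np.float64(0.164), np.float64(0.011), np.float64(-0.004)), (np.uint8(80), np.uint8(80), np.uint8(80))), (410, (np.float64(0.17), np.float64(0.005), np.float64(0.032)), (np.uint8(44), np.uint8(60), np.uint8(86))), (412, (np.float64(0.176), np.float64(0.012), np.float64(-0.008)), (np.uint8(82), np.uint8(86), np.uint8(94))), (414, (np.float64(0.182), np.float64(0.024), np.float64(-0.07)), (np.uint8(95), np.uint8(96), np.uint8(95)))]
```

View pics/t10z.png

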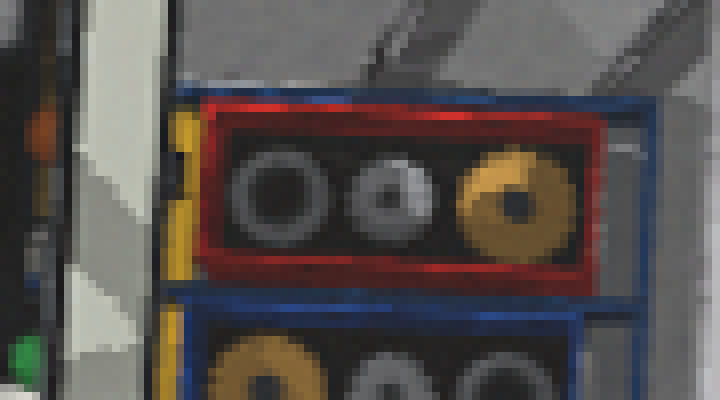

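View pics/s10.png

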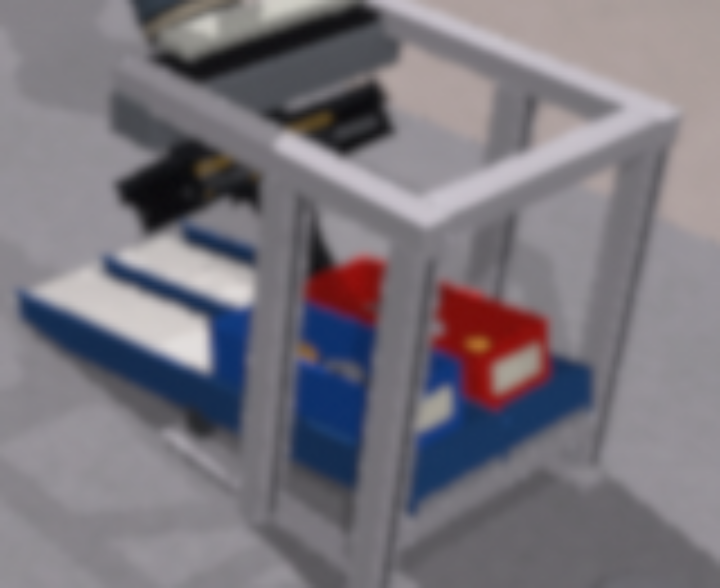

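It dropped once I backed off. The rims are flat at z ≈0.060, the front is at x ≈0.154 (centre ≈0.079) and the side edges are at ±0.032. I retreat backwards, then up.

```bash
python3 -m jog '0 -0.015 -0.009 0 0 0 0; 0 -0.040 -0.024 0 0 0 0; 0 -0.070 -0.042 0 0 0 0; 0 -0.10 -0.06 0 0 0 0; 0 -0.10 -0.10 0 0 0 0; 0 -0.10 -0.16 0 0 0 0; 0 -0.10 -0.21 0 0 0 0; 0 -0.10 -0.25 0 0 0 0'; python3 -c "
from h import *
binlook('pics/t11.png')
print(read_state()['joint_positions'].round(1))
im,d=capture('top');W=cloud('top',d); v,u=np.mgrid[0:400,0:640]; i=im.astype(int)
Lh=np.stack([ex_h,ny],1); H=(W[...,:2]-O[:2])@Lh
m=(W[...,2]>.279)&(W[...,2]<.297)&(i.min(-1)>90)&(u>334)&(u<356)&(v>118)&(v<186)
q=H[m]; print('bar s,y',np.percentile(q,[1,3,50,97,99],axis=0).round(4),m.sum(), W[m].mean(0))
k=cv2.minAreaRect(np.argwhere(m)[:,::-1].astype(np.float32));print(k)
m2=(W[...,2]>.245)&(W[...,2]<.275)&(u>325)&(u<360)&(v>108)&(v<192); print('beam',np.percentile(H[m2],[2,98],axis=0))
print('model',O+ex_h*-.0427+ny*-.039, proj('top',[*(O+ex_h*-.0427+ny*-.039)[:2],.288]))
cv2.imwrite('pics/t11z.png',cv2.resize(im[105:195,320:420],None,fx=6,fy=6,interpolation=cv2.INTER_CUBIC)[:,:,::-1])
print(spot_in('bar_mid','top'))
"
```

```text
time_s: 15.1
position: [0.65, 0.1569, 0.2001]
tcp_rot: [[0.998, -0.046, -0.038], [-0.06, -0.742, -0.668], [0.003, 0.669, -0.743]]
force: [0.6, -0.0, -0.3]
opening: 0.004
tip lane [-0.215  -0.0003  0.1976] F [ 0.6 -0.  -0.3] t 15.1
[[-0.0031 -0.0323  0.0038]
 [ 0.077  -0.0015  0.0592]
 [ 0.1535  0.0304  0.0659]]
0.0 33 [ 0.0082 -0.0009  0.0599]
0.02 13 [ 0.0299 -0.0305  0.0597]
0.04 13 [0.0499 0.027  0.0603]
0.06 22 [ 0.0714 -0.0016  0.0583]
0.08 19 [ 0.0871 -0.0279  0.0605]
0.1 14 [ 0.1104 -0.0011  0.0585]
0.12 19 [ 0.1316 -0.0292  0.0595]
0.14 31 [ 0.1518 -0.0015  0.0601]
0.16 0 
[ 20.5  46.1  65.1 -37.8  88.5  31.8]Traceback (most recent call last):
  File "<string>", line 6, in <module>
    Lh=np.stack([ex_h,ny],1); H=(W[...,:2]-O[:2])@Lh
                                ~~~~~~~~~~~~~~~~~^~~
ValueError: matmul: Input operand 1 has a mismatch in its core dimension 0, with gufunc signature (n?,k),(k,m?)->(n?,m?) (size 3 is different from 2)
```

```bash
python3 -c "
from h import *
im,d=capture('top');W=cloud('top',d); v,u=np.mgrid[0:400,0:640]; i=im.astype(int)
Lh=np.stack([ex_h,ny],1)[:2]; H=(W[...,:2]-O[:2])@Lh
m=(W[...,2]>.279)&(W[...,2]<.297)&(i.min(-1)>90)&(u>334)&(u<356)&(v>118)&(v<186)
q=H[m]; print('bar s,y',np.percentile(q,[1,3,50,97,99],axis=0).round(4),m.sum(), W[m].mean(0))
k=cv2.minAreaRect(np.argwhere(m)[:,::-1].astype(np.float32));print(k)
m2=(W[...,2]>.245)&(W[...,2]<.275)&(u>325)&(u<360)&(v>108)&(v<192); print('beam',np.percentile(H[m2],[2,98],axis=0))
mod=O+ex_h*-.0427+ny*-.039
print('model',mod, proj('top',[*mod[:2],.288]))
cv2.imwrite('pics/t11z.png',cv2.resize(im[105:195,320:420],None,fx=6,fy=6,interpolation=cv2.INTER_CUBIC)[:,:,::-1])
print(spot_in('bar_mid','top'))
"
```

```text
bar s,y [[-0.0577 -0.1116]
 [-0.057  -0.1085]
 [-0.0453 -0.0392]
 [-0.0335  0.032 ]
 [-0.033   0.0346]] 544 [ 0.59785564 -0.05638174  0.287725  ]
((344.2080078125, 151.8805389404297), (9.578736305236816, 56.408111572265625), 3.814074993133545)
beam [[-0.06936012 -0.13910411]
 [-0.00403777  0.06434686]]
model [ 0.59775811 -0.05893543  0.033     ] [345.19039385 151.88460075]
[{'centre': [0.5953, -0.0582, 0.2923], 'score': 0.72}]
```

View pics/t11z.png

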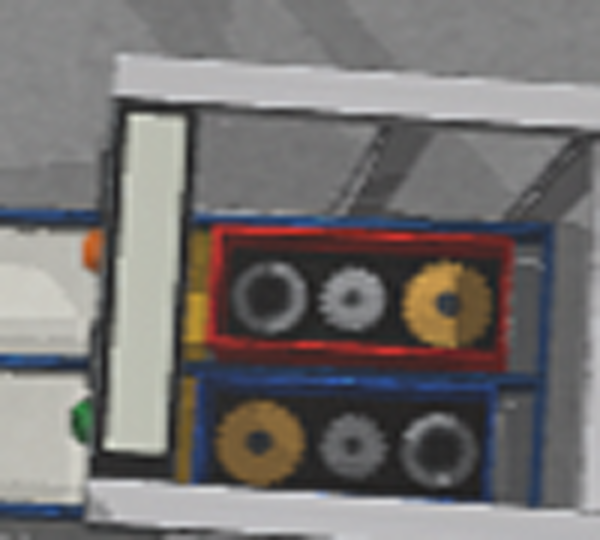

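The crop shows the red bin seated flat behind the yellow lip. The bar centre is at crop (145,280), which gives world (0.598, −0.0575, 0.288). I move above it with the tool vertical and closed.

```bash
python3 -c "
from h import *
plan([.6495,.13,.345],leanR(0))"
```

```text
t 15.3 shift [ 0.0016  0.1168 -0.0923] rot [42.04 -0.12  0.09]
```

```bash
python3 -m jog '0 0.02 -0.018 7 0 0 0; 0 0.045 -0.036 15 0 0 0; 0 0.070 -0.055 24 0 0 0; 0 0.095 -0.075 33 0 0 0; 0.0015 0.117 -0.092 42 0 0 0; 0.0015 0.117 -0.092 42 0 0 0; 0.0015 0.117 -0.092 42 0 0 0'; python3 -c "
from h import *
plan([.598,-.0575,.33],leanR(0))"
```

```text
time_s: 16.18
position: [0.6485, 0.1282, 0.3423]
tcp_rot: [[0.998, -0.063, -0.004], [-0.063, -0.998, -0.002], [-0.004, 0.003, -1.0]]
force: [-0.9, 0.2, -0.7]
opening: 0.004
t 16.18 shift [-0.0386  0.1885  0.0129] rot [ 0.15  0.23 -0.04]
```

```bash
python3 -m jog '-0.008 0.04 0 0 0.1 0 0; -0.016 0.08 0 0 0.2 0 0; -0.026 0.125 0 0.1 0.2 0 0; -0.034 0.165 0.003 0.1 0.2 0 0; -0.0385 0.1885 0.008 0.15 0.2 0 0; -0.0385 0.1885 0.010 0.15 0.2 0 0; -0.0385 0.1885 0.010 0.15 0.2 0 0'; python3 -c "
from h import *
plan([.598,-.0575,.307],leanR(0))
im,d=capture('wrist'); cv2.imwrite('pics/w12.png',im[:,:,::-1])"
```

```text
time_s: 17.05
position: [0.5993, -0.0552, 0.3335]
tcp_rot: [[0.998, -0.06, 0.002], [-0.06, -0.998, 0.003], [0.001, -0.003, -1.0]]
force: [-0.1, -0.1, -0.0]
opening: 0.004
t 17.05 shift [-0.0012  0.0024  0.0265] rot [-0.15 -0.08  0.14]
```

View pics/w12.png

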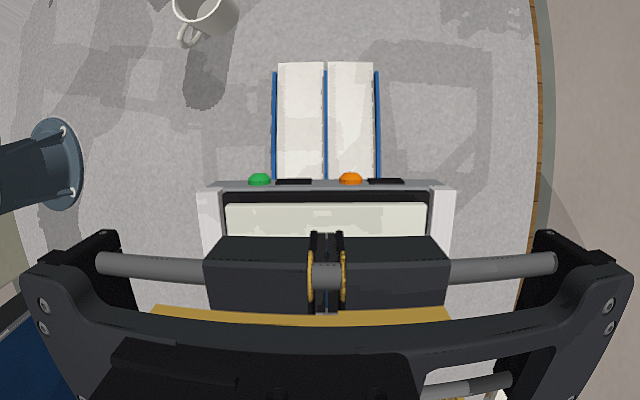

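In the wrist view the white bar spans columns 225–425 (middle ~325), so it is centred under the closed fingers (~326). I press.

```bash
python3 -m jog '-0.001 0.002 0.012 -0.1 0 0 0; -0.001 0.0024 0.022 -0.1 0 0 0; -0.001 0.0024 0.026 -0.1 0 0 0; -0.001 0.0024 0.029 -0.1 0 0 0; -0.001 0.0024 0.030 -0.1 0 0 0'; python3 -c "
from h import *
s=read_state();print(s['position'],s['force'],s['moment'])"
```

```text
time_s: 17.73
position: [0.5987, -0.0594, 0.3052]
tcp_rot: [[0.998, -0.062, 0.005], [-0.062, -0.998, -0.0], [0.005, 0.0, -1.0]]
force: [-0.4, -0.3, -0.2]
opening: 0.003
[ 0.59871741 -0.05943293  0.30523791] [-0.40041468 -0.28826675 -0.22863905] [-0.07632169  0.06062668  0.00073216]
```

```bash
python3 -m jog '0 -0.001 0.002 0 0 0 0; 0 -0.001 0.004 0 0 0 0; 0 -0.001 0.005 0 0 0 0; 0 -0.001 0.005 0 0 0 0'; python3 -c "
from h import *
s=read_state();print(s['position'],s['force'],s['moment'])"
```

```text
time_s: 18.23
position: [0.5987, -0.0584, 0.3002]
tcp_rot: [[0.998, -0.062, 0.005], [-0.062, -0.998, -0.0], [0.005, 0.0, -1.0]]
force: [0.5, 0.1, 0.7]
opening: 0.012
[ 0.59870146 -0.05837136  0.30023699] [0.53009972 0.1055472  0.65725328] [-0.05024914  0.04389278  0.00056408]
```

```bash
python3 -m jog '0 0 0.001 0 0 0 0; 0 0 0.002 0 0 0 0; 0 0 0.003 0 0 0 0; 0 0 0.003 0 0 0 0'; python3 -c "
from h import *
s=read_state();print(s['position'],s['force'],s['moment'])"; python3 -m jog '0 0 0.001 0 0 0 0; 0 0 0.002 0 0 0 0; 0 0 0.003 0 0 0 0; 0 0 0.003 0 0 0 0'; python3 -c "
from h import *
s=read_state();print(s['position'],s['force'],s['moment'])
im,d=capture('wrist'); cv2.imwrite('pics/w13.png',im[:,:,::-1])"
```

```text
time_s: 18.73
position: [0.5987, -0.0584, 0.2972]
tcp_rot: [[0.998, -0.062, 0.005], [-0.062, -0.998, -0.0], [0.005, 0.0, -1.0]]
force: [0.9, -0.6, 0.5]
opening: 0.007
[ 0.59868773 -0.05835395  0.29715178] [ 0.91310435 -0.64209995  0.52773658] [-0.09171289  0.06066342  0.01374853]
time_s: 19.23
position: [0.5987, -0.0584, 0.2942]
tcp_rot: [[0.998, -0.062, 0.005], [-0.062, -0.998, -0.0], [0.005, 0.0, -1.0]]
force: [0.0, 0.4, 0.2]
opening: 0.007
[ 0.59869645 -0.05835096  0.29415685] [0.04560903 0.42012564 0.1916452 ] [-0.04855517 -0.01254808 -0.00102724]
```

View pics/w13.png

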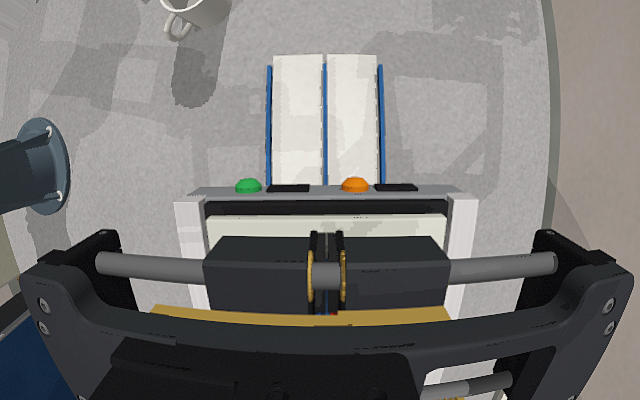

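No contact yet, though the stated tip length says there should be. I check from the side camera before going lower.

```bash
python3 -c "
from h import *
im,d=capture('side'); cv2.imwrite('pics/s13.png',cv2.resize(im[100:230,290:450],None,fx=5,fy=4.6,interpolation=cv2.INTER_CUBIC)[:,:,::-1])"
```

```text
(no output)
```

View pics/s13.png

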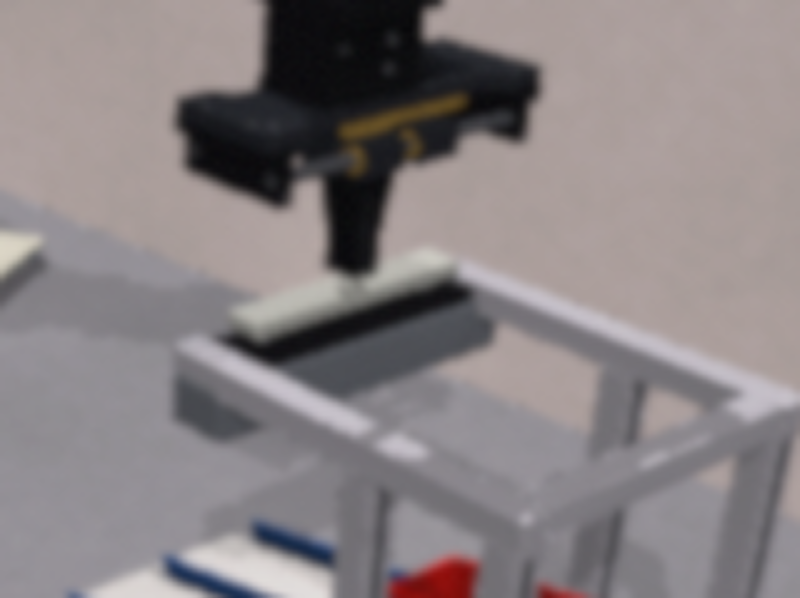

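The tip is just above the bar's middle (crop (352,272) against the bar at (350,285)), so the closed fingers end nearer the TCP than stated. I continue in small steps.

```bash
python3 -m jog '0 0 0.001 0 0 0 0; 0 0 0.002 0 0 0 0; 0 0 0.003 0 0 0 0; 0 0 0.003 0 0 0 0'; python3 -c "
from h import *
s=read_state();print(s['position'],s['force'],s['moment'])"; python3 -m jog '0 0 0.001 0 0 0 0; 0 0 0.002 0 0 0 0; 0 0 0.002 0 0 0 0'; python3 -c "
from h import *
s=read_state();print(s['position'],s['force'],s['moment'])"
```

```text
time_s: 19.82
position: [0.5987, -0.0583, 0.2912]
tcp_rot: [[0.998, -0.062, 0.005], [-0.062, -0.998, -0.0], [0.005, 0.0, -1.0]]
force: [0.0, -0.5, 0.3]
opening: 0.0
[ 0.59871863 -0.05834892  0.29117789] [ 0.03248137 -0.49014463  0.31678342] [-0.1143421   0.07441997 -0.01043281]
time_s: 20.2
position: [0.5987, -0.0584, 0.2891]
tcp_rot: [[0.998, -0.062, 0.005], [-0.062, -0.998, -0.0], [0.005, 0.0, -1.0]]
force: [-0.0, 0.4, 0.1]
opening: 0.007
[ 0.59870859 -0.05835326  0.28914304] [-0.00512328  0.36570939  0.08299156] [-0.07314666  0.06951247 -0.02826562]
```

```bash
python3 -c "
from h import *
im,d=capture('side'); cv2.imwrite('pics/s14.png',cv2.resize(im[100:230,290:450],None,fx=5,fy=4.6,interpolation=cv2.INTER_CUBIC)[:,:,::-1])
s=read_state();print(s['tau'].round(1))
for z in (.27,.279,.289): print(proj('side',[.5987,-.0584,z]))
im,d=capture('top');W=cloud('top',d);i=im.astype(int);v,u=np.mgrid[0:400,0:640]
m=(W[...,2]>.265)&(W[...,2]<.30)&(i.min(-1)>90)&(u>334)&(u<356)
for a,b in((118,128),(128,138),(138,148),(148,158),(158,168),(168,180)):
  k=m&(v>=a)&(v<b); print(a,k.sum(),W[k].mean(0).round(4) if k.sum() else '')"
```

```text
[ -0.  -40.8 -19.3   0.1   0.    0. ]
[358.95612237 168.04638087]
[359.17279732 165.01216126]
[359.4158101  161.60911842]
118 0 
128 0 
138 0 
148 0 
158 0 
168 0
```

View pics/s14.png

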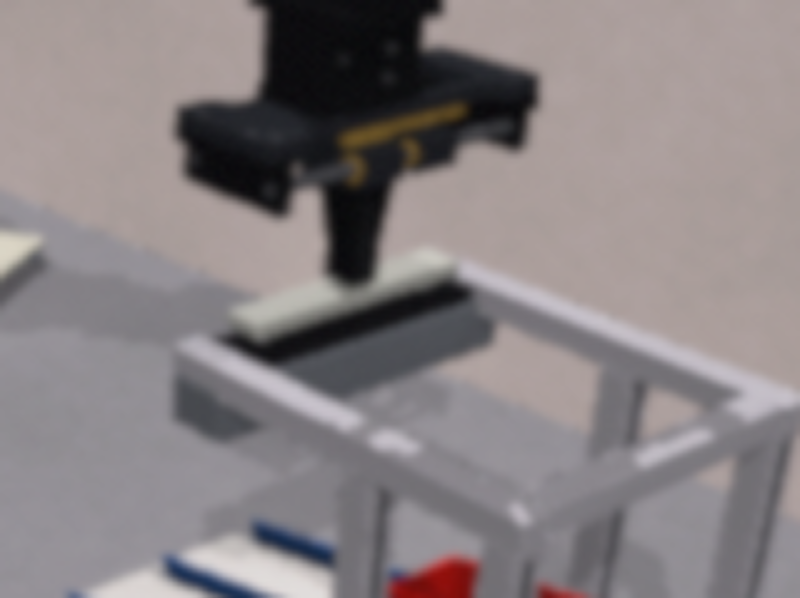

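Visually the tip is now at the bar's top (px (360,162), z≈0.288), so closed tips sit about at the TCP. I press on gently.

```bash
python3 -m jog '0 0 0.001 0 0 0 0; 0 0 0.002 0 0 0 0; 0 0 0.003 0 0 0 0; 0 0 0.003 0 0 0 0'; python3 -c "
from h import *
s=read_state();print(s['position'],s['force'],s['moment'])"; 
```

```text
time_s: 20.8
position: [0.5987, -0.0583, 0.2861]
tcp_rot: [[0.998, -0.062, 0.004], [-0.062, -0.998, -0.0], [0.004, 0.0, -1.0]]
force: [0.6, 0.8, 0.3]
opening: 0.003
[ 0.59872825 -0.05834451  0.28613582] [0.57323178 0.79805729 0.33167709] [-0.09900968 -0.03622251  0.01133913]
```

```bash
python3 -m jog '0 0 0.001 0 0 0 0; 0 0 0.002 0 0 0 0; 0 0 0.003 0 0 0 0; 0 0 0.003 0 0 0 0'; python3 -c "
from h import *
s=read_state();print(s['position'],s['force'],s['moment'])
im,d=capture('side'); cv2.imwrite('pics/s15.png',cv2.resize(im[100:230,290:450],None,fx=5,fy=4.6,interpolation=cv2.INTER_CUBIC)[:,:,::-1])"; 
```

```text
time_s: 21.3
position: [0.5989, -0.0584, 0.2838]
tcp_rot: [[0.998, -0.062, 0.005], [-0.062, -0.998, -0.001], [0.005, 0.0, -1.0]]
force: [-0.5, 1.0, 4.5]
opening: 0.0
[ 0.59886643 -0.05840702  0.28376305] [-0.52506604  0.98555957  4.53351765] [-0.05658928  0.31034253 -0.02145115]
```

View pics/s15.png

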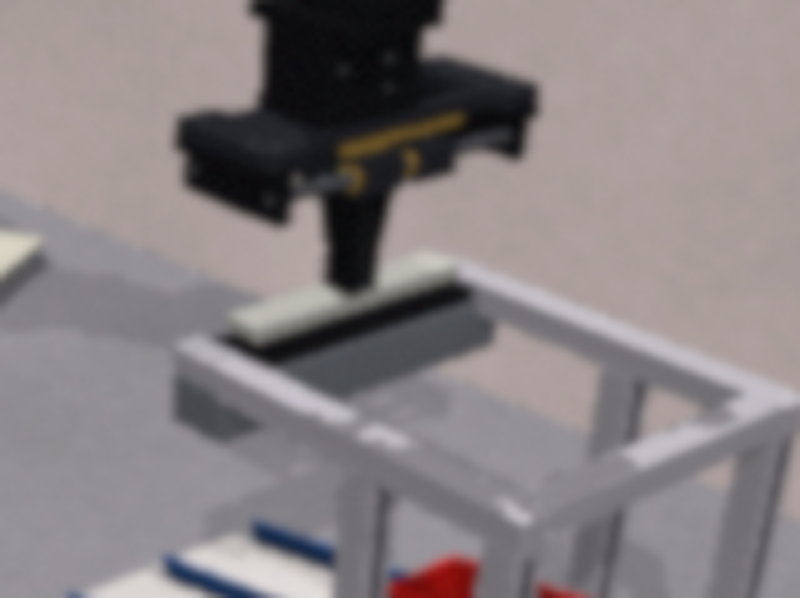

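```bash
python3 -m jog '0 0 0.001 0 0 0 0; 0 0 0.002 0 0 0 0; 0 0 0.003 0 0 0 0; 0 0 0.0035 0 0 0 0; 0 0 0.0035 0 0 0 0'; python3 -c "
from h import *
s=read_state();print(s['position'],s['force'],s['moment'])
im,d=capture('side'); cv2.imwrite('pics/s16.png',cv2.resize(im[100:230,290:450],None,fx=5,fy=4.6,interpolation=cv2.INTER_CUBIC)[:,:,::-1])
im,d=capture('wrist'); cv2.imwrite('pics/w16.png',im[:,:,::-1])"
```

```text
time_s: 21.98
position: [0.5989, -0.0584, 0.281]
tcp_rot: [[0.998, -0.062, 0.006], [-0.062, -0.998, -0.001], [0.006, 0.0, -1.0]]
force: [-2.5, 0.0, 8.5]
opening: 0.003
[ 0.59891567 -0.05837565  0.28099076] [-2.53534413  0.04862727  8.54969453] [0.01706588 0.57668232 0.04703302]
```

View pics/s16.png

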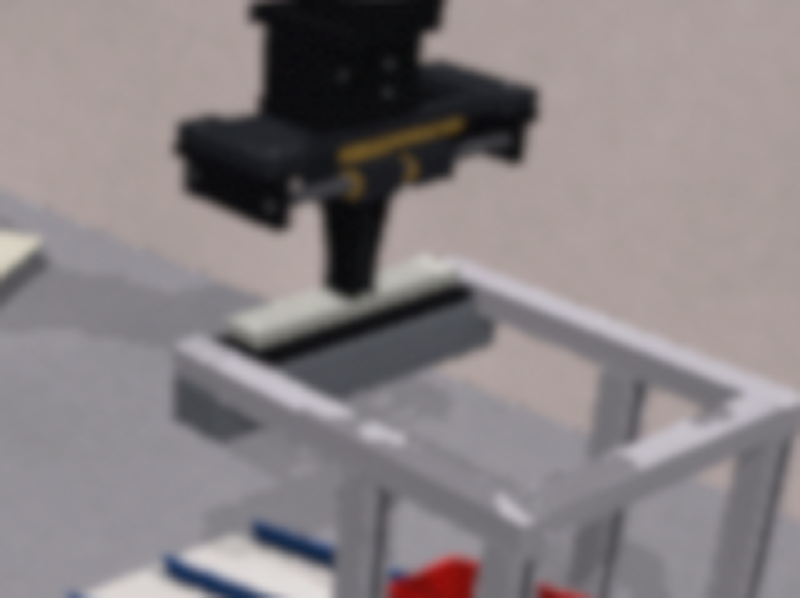

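View pics/w16.png

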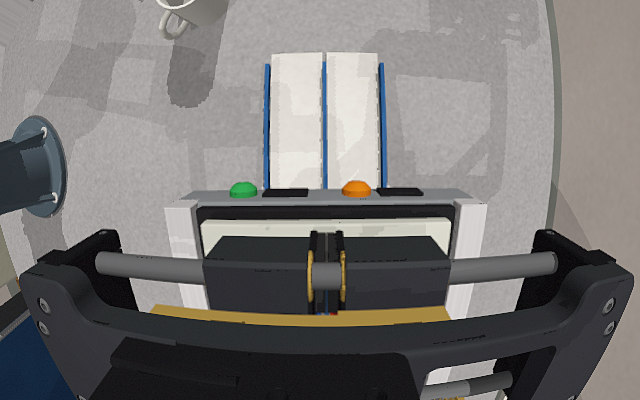

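Force is 8.5 N (~4 mm), and both bar ends are at the same row (~219) in the wrist view, so it is going down evenly. I press to the stop.

```bash
python3 -m jog '0 0 0.001 0 0 0 0; 0 0 0.002 0 0 0 0; 0 0 0.003 0 0 0 0; 0 0 0.004 0 0 0 0; 0 0 0.0045 0 0 0 0; 0 0 0.0045 0 0 0 0;0 0 0.0045 0 0 0 0'; python3 -c "
from h import *
s=read_state();print(s['position'],s['force'],s['moment'])"
```

```text
time_s: 22.95
position: [0.599, -0.0584, 0.2787]
tcp_rot: [[0.998, -0.062, 0.007], [-0.062, -0.998, -0.001], [0.007, 0.001, -1.0]]
force: [-5.2, 1.4, 16.5]
opening: 0.006
[ 0.59895278 -0.05841732  0.27871357] [-5.24953881  1.36994126 16.53777796] [ 0.05646357  1.02577881 -0.01151301]
```

```bash
python3 -c "
from h import *
s=read_state(); im,d=capture('wrist'); z=dict(im=im,d=d,p=s['position'],R=s['tcp_rot']); P=wcloud(z)
for u in (212,225,240,255,300,350,400,415,428,440): 
  q=P[222:230,u]; c=im[226,u]; print(u,c,np.median(q,axis=0).round(4))"
```

```text
212 [211 209 198] [ 0.5327 -0.0413  0.2801]
225 [211 209 200] [ 0.5409 -0.0418  0.2799]
240 [213 211 200] [ 0.5502 -0.0422  0.28  ]
255 [214 212 201] [ 0.559  -0.0428  0.2798]
300 [213 211 200] [ 0.5849 -0.0444  0.2799]
350 [209 208 197] [ 0.613  -0.0458  0.2805]
400 [205 204 192] [ 0.6416 -0.0477  0.281 ]
415 [204 203 192] [ 0.6508 -0.0487  0.2803]
428 [218 216 205] [ 0.6589 -0.0495  0.2797]
440 [218 218 207] [ 0.6664 -0.0499  0.2804]
```

The bar is level at z ≈0.280 along its whole length, fully down. I release it and move clear.

```bash
python3 -m jog '0 0 -0.004 0 0 0 0; 0 0 -0.010 0 0 0 0; 0 0 -0.030 0 0 0 0; 0 0 -0.07 0 0 0 0; 0 -0.04 -0.08 0 0 0 0; 0 -0.09 -0.08 0 0 0 0; 0 -0.14 -0.08 0 0 0 0; 0 -0.18 -0.08 0 0 0 0'; python3 -m jog '0 -0.04 0 0 0 0 0; 0 -0.04 0 0 0 0 0;0 -0.04 0 0 0 0 0;0 -0.04 0 0 0 0 0'; python3 -c "
from h import *
binlook('pics/t17.png')
im,d=capture('top');W=cloud('top',d);i=im.astype(int);v,u=np.mgrid[0:400,0:640]
m=(W[...,2]>.265)&(W[...,2]<.30)&(i.min(-1)>90)&(u>334)&(u<356)
for a,b in((118,135),(135,165),(165,180)):
  k=m&(v>=a)&(v<b); print(a,k.sum(),W[k].mean(0).round(4) if k.sum() else '')
for l in('mug_rim','pulley_c','bearing_c'): print(l,[np.round(r['centre'],3) for r in spot_in(l,'top')][:1])
s=read_state();print(s['force'],s['qvel'].round(2))"
```

```text
time_s: 24.0
position: [0.6095, 0.1233, 0.3542]
tcp_rot: [[0.998, -0.061, 0.004], [-0.061, -0.998, -0.0], [0.004, -0.0, -1.0]]
force: [-0.1, 0.5, -0.3]
opening: 0.004
time_s: 24.5
position: [0.6122, 0.1599, 0.3549]
tcp_rot: [[0.998, -0.064, 0.004], [-0.064, -0.998, -0.001], [0.004, 0.001, -1.0]]
force: [-0.1, 0.3, -0.4]
opening: 0.007
tip lane [-0.1994 -0.0382  0.3474] F [-0.1  0.3 -0.4] t 24.5
[[-0.0031 -0.0323  0.0048]
 [ 0.0738 -0.0015  0.0596]
 [ 0.1533  0.0299  0.0658]]
0.0 34 [ 0.0082 -0.0027  0.0601]
0.02 14 [ 0.0292 -0.03    0.0621]
0.04 14 [ 0.0501 -0.0013  0.0596]
0.06 22 [0.0721 0.0256 0.06  ]
0.08 18 [ 0.0878 -0.0286  0.0596]
0.1 14 [ 0.1104 -0.002   0.0604]
0.12 17 [0.1314 0.0258 0.0603]
0.14 28 [0.1518 0.0004 0.0595]
0.16 0 
118 173 [ 0.6697 -0.0614  0.2812]
135 300 [ 0.6041 -0.0561  0.2871]
165 148 [ 0.5446 -0.053   0.2869]
mug_rim []
pulley_c [array([ 0.497, -0.367,  0.034])]
bearing_c [array([ 0.587, -0.385,  0.018])]
[-0.50368973 -0.25455956 -0.28564231] [ 0.32 -0.01 -0.13  0.06  0.19  0.16]
```

View pics/t17.png

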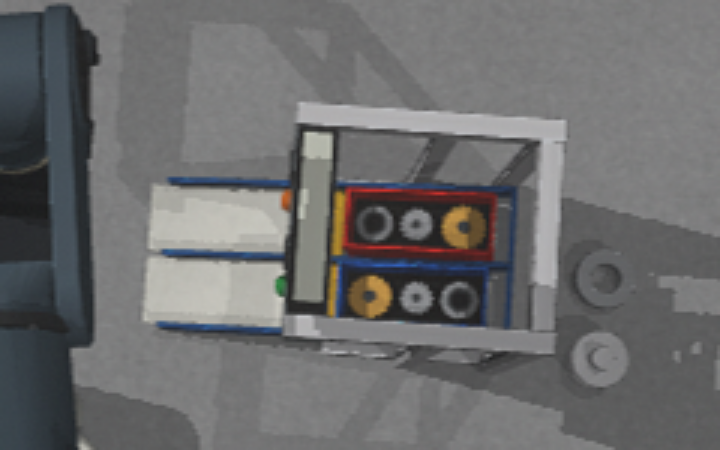

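The bin sits flat in the lane (top crop (420,222)), the bar is back up (z 0.287), and the pulley and bearing are unmoved. I settle the arm, look at the mug and hand in.

```bash
python3 -m jog '0 0 0 0 0 0 0; 0 0 0 0 0 0 0;0 0 0 0 0 0 0;0 0 0 0 0 0 0'; python3 -c "
from h import *
im,d=capture('side'); cv2.imwrite('pics/s18.png',im[:,:,::-1]); print([r['centre'] for r in spot_in('mug_rim','side')])
s=read_state();print(s['force'],np.abs(s['qvel']).max())
hand_in()"
```

```text
time_s: 25.25
position: [0.6121, 0.1613, 0.3553]
tcp_rot: [[0.998, -0.062, 0.005], [-0.062, -0.998, -0.0], [0.005, 0.0, -1.0]]
force: [-0.7, -0.8, 0.0]
opening: 0.005
[[0.4186, 0.1867, 0.0631]]
[ 0.13891931 -0.66301879  0.51011397] 0.0814492348141278
the job is handed in; nothing more can be done
```

View pics/s18.png

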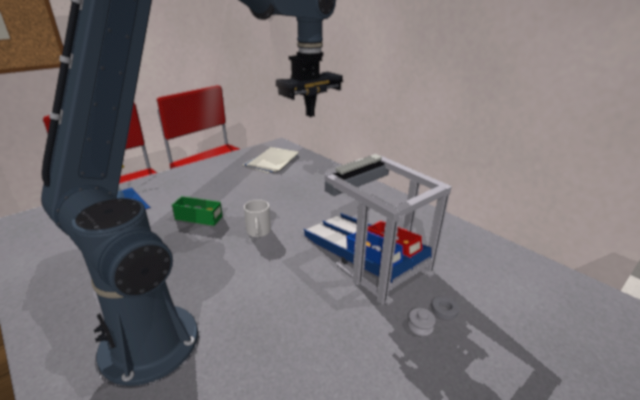

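I put the red bin back in the empty lane, pressed the confirm bar to its stop and let it spring back, then handed the job in at about 25 s of the 72 s; no verdict is reported.

**Bin:** I set it on the ramp about 120 mm below the lip and slid it up with the closed fingers, tool leaning back 42°. Its rear edge stayed up while I was pushing and dropped behind the lip once I backed off. My last check shows it flat, with its centre about 78 mm up-lane, within about 2 mm of the centre line, and its rim 60 mm above the lane floor.

**Bar:** At 16.5 N it was fully down, about 8 mm by the wrist camera's depth reading, and level to about 1 mm along its length. Afterwards its top read 0.287 m at the middle and one end. The 0.281 m reading at the other end likely mixes in the frame rail next to it.

**Bystanders:** The pulley and bearing are within about 4 mm of where they started. In the final side view the mug stands where it was (pixel (257,217)). The top camera's last mug search found nothing, and the side camera's position can't be compared with the first top-view one.

**Disagreement:** The closed fingertips reached only about as far as the TCP, not 19 mm beyond it as described, so both the push and the press had to go further than planned.

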